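Set a striking clock to ten past ten by its minute hand

TASK

The brass clock on its back on the bench has stopped at some time between half past nine and ten to ten; set it for the shop window to ten past ten. With one fingertip gently push its minute hand round clockwise to ten o'clock, leave it on the hour for four seconds while the clock strikes, then push it on to ten past ten and come away. Never turn the hands of this striking clock backwards or run past ten past, do not pinch the hand or press hard on the clock, and leave the clock and the things around it where they are.

Things in the scene. Friction and masses are not known exactly. Their poses are not given: they have to be found in the camera images.
- clock: Brass clock on its back, glazed bezel off, loose, 2.6 kg. Origin: centre of its underside; x points to twelve, y to nine, z up along the hands' axis. Flange 260 mm across, 8 mm thick; round case 228 mm across, 76 mm high at its rim. White dial 60 mm above the bench, 216 mm across. Hour hand 56 mm long, 66 to 69 mm above the bench, geared to the minute hand at 1/12. Centre nut up to 82 mm high.
- minute_hand (a joint): Turn of the black minute hand, rad: 0 at ten o'clock exactly (hand at twelve), growing clockwise seen from above, 0.1047 a minute; negative before ten, +1.047 at ten past ten. Bar 97 mm long from the axis plus a 24 mm tail, 5 mm wide, with a 13 mm round swelling 64 mm out. Turns with light friction (0.05 N m, 0.6 N at 82 mm from the axis) and stays where it is left.
- minute_tip (a point): Point of the minute hand, 97 mm from the axis, 73.5 mm above the bench. The hand's underside is 72 mm and its top 75 mm above the bench: 12 mm of air between it and the dial.
- twelve (a point): Middle of the double bar that marks twelve on the dial, 92.5 mm from the axis, 60 mm above the bench. Single bars mark the other hours, fine ticks the minutes (black, 82 to 103 mm from the axis).
- vial: Small glass vial of blue fluid with a black cap, 28 mm across, 61 mm high, loose; bystander. Origin: centre of its underside.
- turret: Black round screwdriver stand, 76 mm across and 47 mm high (55 mm with its grey centre), with five thin screwdrivers with coloured heads, 106 mm high in all, loose; bystander. Origin: centre of its underside.
- basket: Blue cage-like parts basket of a cleaning machine with steel lining, open on top, 80 mm across, 67 mm high, loose; bystander. Origin: centre of its underside.
- bezel: The clock's brass bezel with its glass, lying flat away from the clock, 230 mm across, 16 mm high, loose; bystander. Origin: centre of its underside.

How it is judged:
By the outcome, as a careful person would: the job done as asked, in the order asked, and still so for the second after the job is handed in, with the robot touching nothing.
It also fails if it takes over 61 s, if anything falls off the work surface, if the arm or the gripper's body presses on something with over 40 N, if the wrist force passes 120 N, or if a joint passes its speed limit or range.

ROBOT

A 6-joint arm with a two-finger parallel gripper is mounted at the origin on the work surface. World frame = base frame: x ahead of the robot, y to its left, z up, the work surface at z = 0. Lengths are in mm, angles in rad, forces in N, time in s.
With the tool pointing down it reaches from about 350 to 775 mm from the base axis. Payload 7.3 kg.
Tool frame: the origin (TCP) lies midway between the tips of the shut fingers; the grasp point (between the pads) lies 19 mm behind it (bot.hold_point_z is the distance from the TCP to the grasp point, in mm); z points along the fingers, y is the direction in which the jaws open and shut (so a half turn about z gives the same grasp; the last joint's range is limited). The gripper opens to 92 mm and grips with 3 to 60 N. Pads are 19 mm wide; open, the fingers measure 130 mm over their backs; the gripper's body (75 mm by 190 mm) begins 47 mm behind the grasp point.
Start: joints at [-1.331, 0.342, 1.524, -0, 1.275, -0.146], TCP at [197.582, -486.426, 190.141] pointing down, gripper open.
Joint ranges: [-2.53, 2.53], [-0.77, 2.02], [0.04, 2.7], [-1, 4.14], [0.28, 2.66], [-3.11, 3.11]. Speed limits (rad/s): [2.57, 2.57, 3.14, 3.14, 3.14, 3.14].

INTERFACE

Orientations are given as [roll, pitch, yaw] about the fixed x, y, z axes, in that order (R = Rz(yaw) Ry(pitch) Rx(roll)).
In Python, from plant import bot gives the robot as it stands.
- The arm moves only by the tool servo_tool, never from a script. Its argument "series" is a list of rows, each a list of 5 numbers: the opening, from 0 (shut) to 1 (fully open), then the shift along the tool's x, y, z each as a share of 50 mm, from -1 to 1, then the turn about the tool's z as a share of 90 degrees, from -1 to 1. In form: [[gripper, tx, ty, tz, spin], ...]. A call has 1 to 20 rows; each row shifts and turns the commanded pose from where the row before left it, along the tool's axes as they then stand; what a row does not reach is not made up. A row lasts 1/8 s, in which the tool goes at most 62.5 mm and 10.7 degrees, less where a joint would pass 70% of its speed; a pose out of reach is approached as far as the arm can. A call with a number of a shift or a turn outside -1 to 1 is refused whole. A call with a gripper value outside its range is refused whole. The fingers move at their own pace and stop on an object; the grip force is fixed at half the most. Time passes only in rows, so rows that do not move let the fingers close. It gives the time, the measured TCP pose, the force and the opening at its end, in the units of the state.
- bot.get_obs(): the state, without advancing time (a new reading comes with each control period).
- bot.capture(name): name is "side" or "top" or "wrist"; returns the picture (420x560x3 uint8, red, green, blue); there is no depth.
- bot.camera_model(name): a dict with "mtx" (3x3 intrinsics, pixels), "world_from_camera" (4x4, takes a point from camera to world coordinates). Camera axes: x right, y up, looking along -z (the intrinsics and any distortion apply to the point x, -y, -z); pixel columns grow to the right and rows downward; lengths in mm; the calibration is good to about 2 mm. A picture is of the moment at which its call begins: read the wrist's pose just before it. camera_model takes no time and is no camera call; for the wrist camera it gives the pose at the moment of the call.
- bot.close_job(): hands the job in, once; it reports no verdict.
Trained networks look in the newest picture that a camera, given by its name, has taken for a name from the list of things; names that differ only in an ending like _2 or _b are one class to them, and where a whole thing is asked for, a point or a joint stands for the part that bears it (a point fixed in the world has none). Each returns a list of dicts, best first, with "p" (0 to 1); they miss things now and then, are a little off and sometimes report something else, mostly with a low value. They report only what shows in the picture. A call takes as long as a camera call.
- bot.outline_of(camera, label): "mask" (420x560 bool, what is visible of it).
- bot.pinpoint(camera, label): "point" ([x, y, z] in mm, in the coordinates of the camera as it stood for that picture, good to about 4 mm: a listed point, or the origin of a listed thing).
The state is a dict: "time": time; "joint_positions": joint angles; "dq": joint speeds; "tau": joint torques, N m; "tool_pos": TCP position; "tcp_rot": TCP orientation; "contact_force": force on the tool from outside, world axes, zero at the start; "moment": the same for the moment, N m; "grip_width": finger opening in mm.
Only numpy, scipy, OpenCV 4.12 (cv2) and the standard library are available. Lean on these libraries where they do the work, as an engineer would, in place of code of your own. Each camera call takes 0.05 s, during which the arm holds its last target.

## Working session

There is one attempt and no reset: what is moved stays moved. The work goes in short steps, Python scripts to look and compute and a tool call to move; the robot and the scene stay as the last step left them, time stands still between calls to the robot, and variables do not carry over. Pictures are saved under pics/ and viewed, and the job is handed in when it is done.

Besides the shell and the picture viewer there is one more tool, called after "Call:" as name([rows], argument=value, ...), one row to a line, values as JSON. servo_tool: Moves the arm, as the interface text tells. Shift numbers are shares of 50 mm and turn numbers shares of 90 degrees, none past 1 either way. Its arguments: {"type":"object","properties":{"series":{"type":"array"}},"required":["series"]}

```bash
ls; mkdir -p pics; python3 - <<'E'
from plant import bot
import cv2,numpy as np
for c in ("top","side"):
    im=bot.capture(c); cv2.imwrite(f"pics/{c}0.png",im[:,:,::-1])
    m=bot.camera_model(c); T=np.array(m["world_from_camera"])
    print(c,np.array(m["mtx"]).round(1).tolist(),T.round(3).tolist(),[k for k in m])
    for l in ("clock","minute_tip","twelve","vial","turret","basket","bezel"):
        r=bot.pinpoint(c,l)
        for d in r[:2]: print(l,round(d["p"],2),(T[:3,:3]@np.array(d["point"])+T[:3,3]).round(1))
o=bot.get_obs();print(o)
E
```

```text
pics
top [[424.0, 0.0, 272.7], [0.0, 424.0, 207.5], [0.0, 0.0, 1.0]] [[0.005, 0.994, -0.108, 450.847], [-1.0, 0.003, -0.015, 164.253], [-0.014, 0.108, 0.994, 1323.884], [0.0, 0.0, 0.0, 1.0]] ['mtx', 'world_from_camera']
clock 0.83 [530.4 -91.4  -1.3]
minute_tip 0.48 [402.5 515.3  -2.5]
minute_tip 0.44 [479.  -12.4  73. ]
twelve 0.9 [625.  -84.7  62.9]
vial 0.44 [ 5.232e+02  1.086e+02 -2.000e-01]
turret 0.74 [723.  -92.2   1. ]
turret 0.51 [520.3 106.8   1.2]
basket 0.78 [ 5.715e+02 -2.821e+02  2.000e-01]
bezel 0.75 [402.6 512.8   0.8]
side [[389.2, 0.0, 280.9], [0.0, 389.2, 208.7], [0.0, 0.0, 1.0]] [[-0.937, 0.181, -0.299, 231.194], [-0.35, -0.478, 0.806, 1064.269], [0.003, 0.859, 0.511, 670.587], [0.0, 0.0, 0.0, 1.0]] ['mtx', 'world_from_camera']
clock 0.93 [534.3 -93.6   1.3]
minute_tip 0.59 [477.5 -12.1  74.2]
twelve 0.76 [625.2 -81.3  62.1]
vial 0.57 [518.1 108.1  -1.6]
turret 0.74 [477.8  -9.3  70.9]
turret 0.72 [724.6 -89.9  -1.6]
basket 0.47 [ 576.2 -283.9   -1.8]
{'time': 0.8, 'joint_positions': array([-1.33099588e+00,  3.41991549e-01,  1.52410311e+00,  3.08807359e-05,
        1.27540283e+00, -1.45996847e-01]), 'dq': array([-0.00089033,  0.00125785, -0.00046647,  0.00076087,  0.00131264,
       -0.00110699]), 'tau': array([ 8.13656197e-05, -4.31084669e+01, -2.44472086e+01,  7.17531564e-02,
        4.83772997e-02,  8.80625407e-06]), 'tool_pos': array([ 197.5935639 , -486.41998181,  190.14381007]), 'tcp_rot': array([ 3.14149420e+00, -1.53852737e-05,  3.85788311e-01]), 'contact_force': array([ 0.56540809,  0.32762709, -0.02776044]), 'moment': array([-0.05129904, -0.00955849, -0.03860291]), 'grip_width': 91.66905700589933}
```

View pics/top0.png

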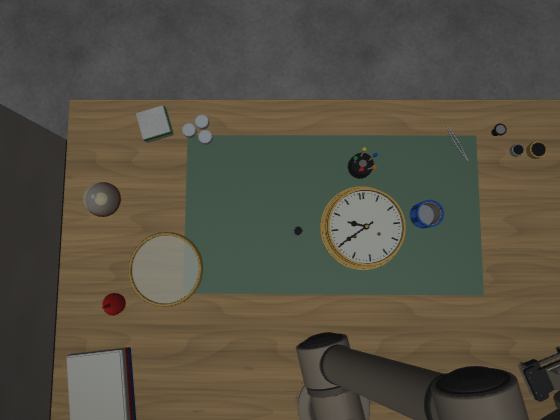

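View pics/side0.png

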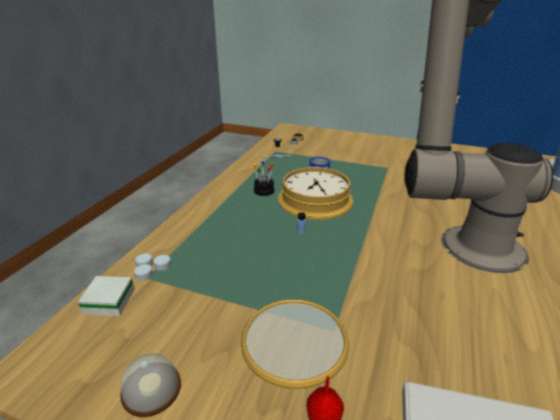

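```bash
python3 - <<'E'
import cv2
im=cv2.imread("pics/top0.png")[140:290,220:370]
cv2.imwrite("pics/topz.png",cv2.resize(im,(600,600),interpolation=cv2.INTER_CUBIC))
im=cv2.imread("pics/side0.png")[170:290,120:280]
cv2.imwrite("pics/sidez.png",cv2.resize(im,(800,600),interpolation=cv2.INTER_CUBIC))
E
```

```text
(no output)
```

View pics/topz.png

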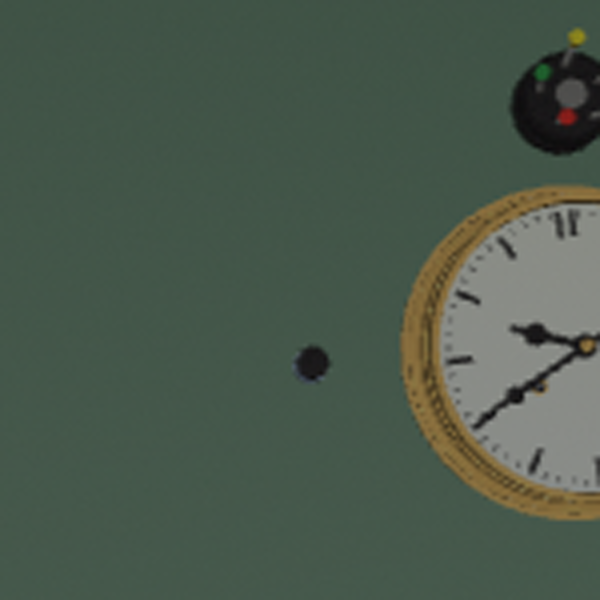

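Top view: the clock is at about pixel (363,228), twelve at (361,196) and the hour hand points left. The minute-hand tip is near (339,246), so about 9:40. The turret is just past twelve, and the basket is right of the clock. I'll look at the wrist-camera mount and work out a viewing pose.

```bash
cat > h.py <<'E'
from plant import bot
import cv2,numpy as np
from scipy.spatial.transform import Rotation as Rn
np.set_printoptions(suppress=True,precision=2)
def cam(n):
    m=bot.camera_model(n); return np.array(m["mtx"]),np.array(m["world_from_camera"])
def proj(n,P):
    K,T=cam(n); p=(np.atleast_2d(P)-T[:3,3])@T[:3,:3]; p=p*[1,-1,-1]; q=p@K.T; return q[:,:2]/q[:,2:]
def ray(n,uv,z):
    K,T=cam(n); d=np.linalg.inv(K)@np.array([uv[0],uv[1],1.]); d=T[:3,:3]@(d*[1,-1,-1]); return T[:3,3]+d*(z-T[2,3])/d[2]
def delta(target,yaw):
    o=bot.get_obs(); R=Rn.from_euler('xyz',o["tcp_rot"]).as_matrix()
    d=R.T@(np.array(target)-o["tool_pos"]); 
    print("pos",o["tool_pos"],"rpy",o["tcp_rot"],"tool-delta mm",d,"shares",d/50,"spin deg",-np.degrees(yaw-o["tcp_rot"][2]))
E
python3 - <<'E'
from h import *
o=bot.get_obs();R=Rn.from_euler('xyz',o["tcp_rot"]).as_matrix()
K,T=cam("wrist");print(K,"campos in tool",R.T@(T[:3,3]-o["tool_pos"]),"look",R.T@-T[:3,2],"right",R.T@T[:3,0])
delta([480,-130,300],o["tcp_rot"][2])
cv2.imwrite("pics/w0.png",bot.capture("wrist")[:,:,::-1])
E
```

```text
[[322.78   0.   278.82]
 [  0.   322.78 208.11]
 [  0.     0.     1.  ]] campos in tool [  73.96    0.09 -193.81] look [-0.28 -0.    0.96] right [-0.  1.  0.]
pos [ 197.59 -486.42  190.14] rpy [ 3.14 -0.    0.39] tool-delta mm [ 395.77 -223.95 -109.87] shares [ 7.92 -4.48 -2.2 ] spin deg -0.0
```

View pics/w0.png

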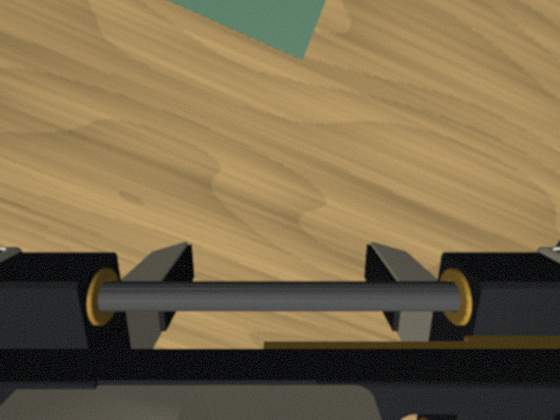

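Call:
servo_tool([
  [0, 0.6, -0.24, -0.08, 0],
  [0, 0.6, -0.24, -0.08, 0],
  [0, 0.6, -0.24, -0.08, 0],
  [0, 0.6, -0.24, -0.08, 0],
  [0, 0.6, -0.24, -0.08, 0],
  [0, 0.6, -0.24, -0.08, 0],
  [0, 0.6, -0.24, -0.08, 0],
  [0, 0.6, -0.24, -0.08, 0],
  [0, 0.6, -0.24, -0.08, 0],
  [0, 0.6, -0.24, -0.08, 0],
  [0, 0.6, -0.24, -0.08, 0],
  [0, 0.6, -0.24, -0.08, 0],
  [0, 0.6, -0.24, -0.08, 0],
  [0, 0.6, -0.24, -0.08, 0],
  [0, 0.6, -0.24, -0.08, 0],
  [0, 0.6, -0.24, -0.08, 0],
  [0, 0, 0, 0, -0.11],
  [0, 0, 0, 0, -0.11],
])

```text
time: 3.1
tool_pos: [570.3, -127.4, 253.9]
tcp_rot: [-3.141, 0.0, 0.738]
contact_force: [0.2, -0.3, 0.6]
grip_width: 0.0
```

Call:
servo_tool([
  [0, 0, 0, 0, -0.11],
  [0, 0, 0, 0, -0.11],
  [0, 0, 0, 0, -0.11],
  [0, 0, 0, 0, -0.11],
  [0, 0, 0, 0, -0.11],
  [0, 0, 0, 0, -0.11],
  [0, 0, 0, 0, -0.11],
  [0, 0, 0, 0, -0.11],
  [0, 0, 0, 0, -0.11],
  [0, 0, 0, 0, -0.11],
  [0, 0, 0, 0, -0.11],
  [0, 0, 0, 0, 0],
])

```text
time: 4.6
tool_pos: [570.1, -127.9, 254.1]
tcp_rot: [-3.142, -0.0, 2.631]
contact_force: [-0.1, 0.1, -0.1]
grip_width: 0.3
```

```bash
python3 - <<'E'
from h import *
o=bot.get_obs();print(o["time"],o["joint_positions"],o["grip_width"]);delta([459,-48,100],2.6)
c="wrist"; K,T=cam(c)
cv2.imwrite("pics/w1.png",bot.capture(c)[:,:,::-1])
for l in ("clock","minute_tip","twelve"):
    for d in bot.pinpoint(c,l)[:2]: print(l,round(d["p"],2),(T[:3,:3]@np.array(d["point"])+T[:3,3]).round(1))
E
```

```text
4.6 [-0.35  0.42  1.24 -0.    1.49 -1.41] 0.28462830504597386
pos [ 570.06 -127.89  254.07] rpy [-3.14 -0.    2.63] tool-delta mm [135.94  15.38 154.07] shares [2.72 0.31 3.08] spin deg 1.7491210469592138
clock 0.91 [534.8 -92.6   0. ]
minute_tip 0.91 [476.2 -14.2  74.3]
twelve 0.7 [624.6 -80.6  58.8]
twelve 0.6 [ 573.2 -285.     1.1]
```

View pics/w1.png

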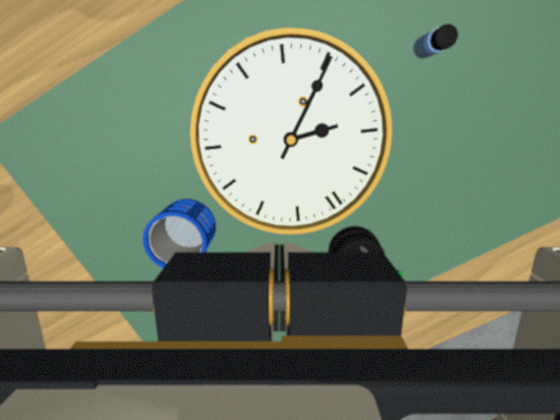

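```bash
cat > fit.py <<'E'
from h import *
from scipy.optimize import least_squares
def darkrays(n,im,c,sc=6):
    pass
def rectify(n,im,c,z,px=4,h=130):
    # top-down view at height z around c, px per mm; rows: +x up, cols: +y left
    N=int(2*h*px); r,q=np.mgrid[0:N,0:N]
    X=c[0]+h-r/px; Y=c[1]+h-q/px
    uv=proj(n,np.c_[X.ravel(),Y.ravel(),np.full(X.size,z)]).reshape(N,N,2).astype(np.float32)
    return cv2.remap(im,uv[...,0],uv[...,1],cv2.INTER_CUBIC)
def polar(n,im,c,z,rs,th):
    # th world angle
    R,TH=np.meshgrid(rs,th,indexing='ij')
    P=np.c_[(c[0]+R*np.cos(TH)).ravel(),(c[1]+R*np.sin(TH)).ravel(),np.full(R.size,z)]
    uv=proj(n,P).reshape(R.shape+(2,)).astype(np.float32)
    return cv2.remap(im,uv[...,0],uv[...,1],cv2.INTER_CUBIC)
E
python3 - <<'E'
from fit import *
im=cv2.imread("pics/w1.png"); g=cv2.cvtColor(im,cv2.COLOR_BGR2GRAY).astype(np.float32)
def model(c,phi):
    s=0
    pts=[]
    for k in range(12):
        a=phi-k*np.pi/6; t=np.array([np.cos(a),np.sin(a)]); nn=np.array([-t[1],t[0]])
        for r in np.linspace(84,101,12):
            pts.append(np.r_[c+r*t,60])
    return np.array(pts)
th=np.radians(np.arange(0,360,.25))
def score(p,n="wrist"):
    # mean darkness along hour bars for k=1..11 excluding those hidden
    P=model(p[:2],p[2]); uv=proj(n,P[12:]).astype(np.float32)
    v=cv2.remap(cv2.GaussianBlur(g,(0,0),1.2),uv[None,:,0],uv[None,:,1],cv2.INTER_LINEAR)
    return v.mean()
from scipy.optimize import differential_evolution
r=differential_evolution(score,[(520,545),(-102,-82),(-.0,.2)],seed=1,maxiter=40,popsize=12)
print(r.x,np.degrees(r.x[2]),r.fun)
c=r.x[:2];phi=r.x[2]
# minute hand angle: polar profile at z=73.5 r 30..55 & 73..95
I=polar("wrist",g,c,75,np.arange(74,81,.5),th).mean(0)
for rs in (np.arange(25,54,.5),np.arange(73,81,.5),np.arange(87,96,.5)):
    I=polar("wrist",g,c,75,rs,th).mean(0); w=np.clip(150-I,0,None); 
    m=np.argmin(np.where((np.degrees(th)>105)&(np.degrees(th)<145),I,999)); sl=slice(m-12,m+13); a=(w[sl]*th[sl]).sum()/w[sl].sum(); print("minute ang world",np.degrees(a),I[m],"joint deg",np.degrees(phi-a))
print("nut", ray("wrist",(291,140),82))
vis=im.copy()
for p in proj("wrist",model(c,phi)): cv2.circle(vis,tuple(np.int32(p.round())),0,(0,0,255),-1)
cv2.imwrite("pics/fit1.png",cv2.resize(vis[10:250,170:410],(720,720),interpolation=cv2.INTER_NEAREST))
E
```

```text
[533.93 -92.91   0.12] 6.624490701255768 109.23143005371094
minute ang world 125.19004405507982 33.751396 joint deg -118.56555335382407
minute ang world 125.01225938066261 45.497326 joint deg -118.38776867940685
minute ang world 126.19862982082654 32.60402 joint deg -119.57413911957079
nut [533.99 -92.69  82.  ]
```

View pics/fit1.png

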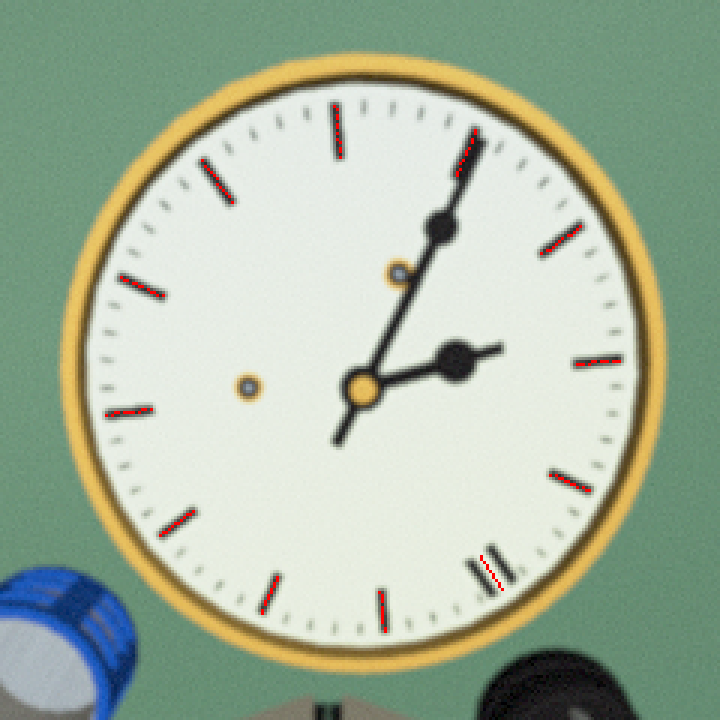

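Wrist view: the model bars lie on the printed ones. The clock centre is (533.9, -92.9), twelve is at 6.6° in world, and the minute hand is at about -118.5° (9:40). Next I'll hover behind the hand with the fingers shut.

Call:
servo_tool([
  [0, 0.334, 0.042, 0.36, 0.029],
  [0, 0.334, 0.042, 0.36, 0],
  [0, 0.334, 0.042, 0.36, 0],
  [0, 0.334, 0.042, 0.36, 0],
  [0, 0.334, 0.042, 0.36, 0],
  [0, 0.334, 0.042, 0.36, 0],
  [0, 0.334, 0.042, 0.36, 0],
  [0, 0.334, 0.042, 0.36, 0],
  [0, 0, 0, 0, 0],
])

```text
time: 5.92
tool_pos: [463.5, -43.2, 109.4]
tcp_rot: [-3.141, -0.003, 2.586]
contact_force: [0.3, 0.0, -0.5]
grip_width: 0.4
```

```bash
python3 - <<'E'
from h import *
o=bot.get_obs();print(o["time"],o["contact_force"]);delta([461.7,-48,67],2.585)
cv2.imwrite("pics/w2.png",bot.capture("wrist")[:,:,::-1])
E
```

```text
5.925 [ 0.32  0.04 -0.47]
pos [463.54 -43.17 109.4 ] rpy [-3.14 -0.    2.59] tool-delta mm [-1.1  -5.03 42.4 ] shares [-0.02 -0.1   0.85] spin deg 0.055196215114305114
```

View pics/w2.png

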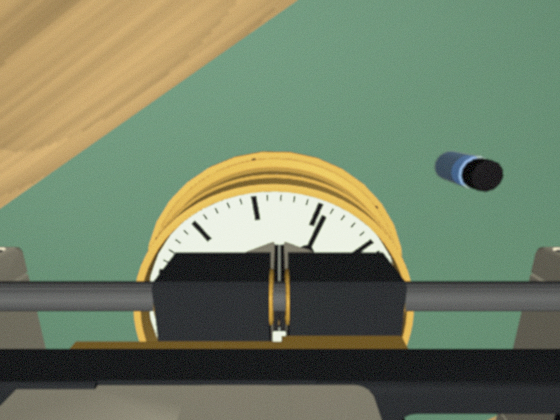

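Call:
servo_tool([
  [0, -0.02, -0.1, 0, 0],
  [0, 0, 0, 0.2, 0],
  [0, 0, 0, 0.2, 0],
  [0, 0, 0, 0.2, 0],
  [0, 0, 0, 0.15, 0],
  [0, 0, 0, 0.1, 0],
  [0, 0, 0, 0, 0],
])

```text
time: 6.85
tool_pos: [462.9, -48.5, 67.2]
tcp_rot: [-3.141, -0.001, 2.587]
contact_force: [0.7, 0.1, -0.7]
grip_width: 0.2
```

```bash
python3 - <<'E'
from h import *
o=bot.get_obs();print(o["time"],o["contact_force"]);delta([461.7,-48,67],2.585)
im=bot.capture("side")[:,:,::-1]
cv2.imwrite("pics/s3.png",cv2.resize(im[130:230,240:375],(800,592),interpolation=cv2.INTER_CUBIC))
cv2.imwrite("pics/w3.png",bot.capture("wrist")[100:300,130:430,::-1])
E
```

```text
6.85 [ 0.68  0.06 -0.71]
pos [462.92 -48.53  67.23] rpy [-3.14 -0.    2.59] tool-delta mm [ 1.32 -0.19  0.24] shares [ 0.03 -0.    0.  ] spin deg 0.08783659028391416
```

View pics/s3.png

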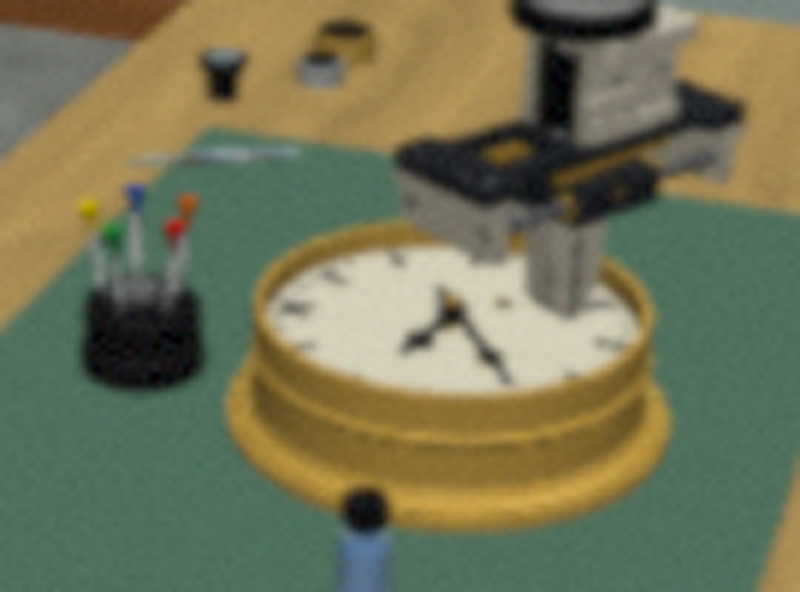

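View pics/w3.png

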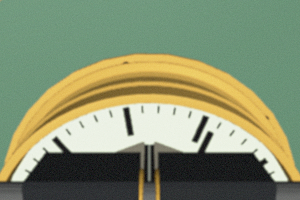

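The tip is down inside the rim, behind the hand and clear of it. Now a slow circular push.

Call:
servo_tool([
  [0, 0.02, 0.053, 0, 0.02],
  [0, -0.001, 0.053, 0, 0.02],
  [0, -0.001, 0.053, 0, 0.02],
  [0, -0.001, 0.053, 0, 0.02],
  [0, -0.001, 0.053, 0, 0.02],
  [0, -0.001, 0.053, 0, 0.02],
  [0, -0.001, 0.053, 0, 0.02],
  [0, -0.001, 0.053, 0, 0.02],
  [0, -0.001, 0.053, 0, 0.02],
  [0, -0.001, 0.053, 0, 0.02],
  [0, -0.001, 0.053, 0, 0.02],
  [0, -0.001, 0.053, 0, 0.02],
  [0, -0.001, 0.053, 0, 0.02],
  [0, -0.001, 0.053, 0, 0.02],
  [0, -0.001, 0.053, 0, 0.02],
  [0, -0.001, 0.053, 0, 0.02],
  [0, -0.001, 0.053, 0, 0.02],
  [0, -0.001, 0.053, 0, 0.02],
  [0, -0.001, 0.053, 0, 0.02],
  [0, 0, 0, 0, 0],
])

```text
time: 9.45
tool_pos: [499.9, -15.5, 67.6]
tcp_rot: [3.142, 0.0, 1.989]
contact_force: [-0.9, 0.1, -0.3]
grip_width: 0.2
```

```bash
cat >> h.py <<'E'
C=np.array([533.93,-92.91]);PHI=6.62
def polarst():
    o=bot.get_obs(); d=o["tool_pos"][:2]-C; th=np.degrees(np.arctan2(d[1],d[0]))
    print("t",round(o["time"],2),"r",np.hypot(*d).round(2),"theta",th.round(2),"yaw",np.degrees(o["tcp_rot"][2]).round(2),"z",o["tool_pos"][2].round(2),"F",o["contact_force"])
def hand(n,im,lo,hi,rs):
    from fit import polar
    g=cv2.cvtColor(im,cv2.COLOR_RGB2GRAY).astype(np.float32)
    th=np.radians(np.arange(lo,hi,.25)); I=polar(n,g,C,75,rs,th).mean(0); m=np.argmin(I); sl=slice(max(m-12,0),m+13)
    w=np.clip(np.median(I)-15-I,0,None); a=np.degrees((w[sl]*th[sl]).sum()/w[sl].sum()); print(n,"hand world",round(a,2),"dark",I[m],"med",np.median(I),"joint deg",round(PHI-a,2)); return a
E
python3 - <<'E'
from h import *
polarst()
im=bot.capture("side")
cv2.imwrite("pics/s4.png",cv2.resize(im[130:230,240:375,::-1],(800,592),interpolation=cv2.INTER_CUBIC))
w=bot.capture("wrist")
cv2.imwrite("pics/w4.png",w[:,:,::-1])
hand("side",im,80,130,np.arange(73,81,.5))
for n in ("side","wrist"):
    K,T=cam(n)
    for d in bot.pinpoint(n,"minute_tip")[:2]: p=T[:3,:3]@np.array(d["point"])+T[:3,3];print(n,d["p"],p,"ang",np.degrees(np.arctan2(p[1]-C[1],p[0]-C[0])))
E
```

```text
t 9.45 r 84.55 theta 113.74 yaw 113.98 z 67.59 F [-0.86  0.09 -0.25]
side hand world 122.99 dark 82.05497 med 200.10693 joint deg -116.37
side 0.53 [475.61  -9.72  70.83] ang 125.03366478311797
wrist 0.69 [477.16 -14.55  71.3 ] ang 125.92324474442007
```

View pics/s4.png

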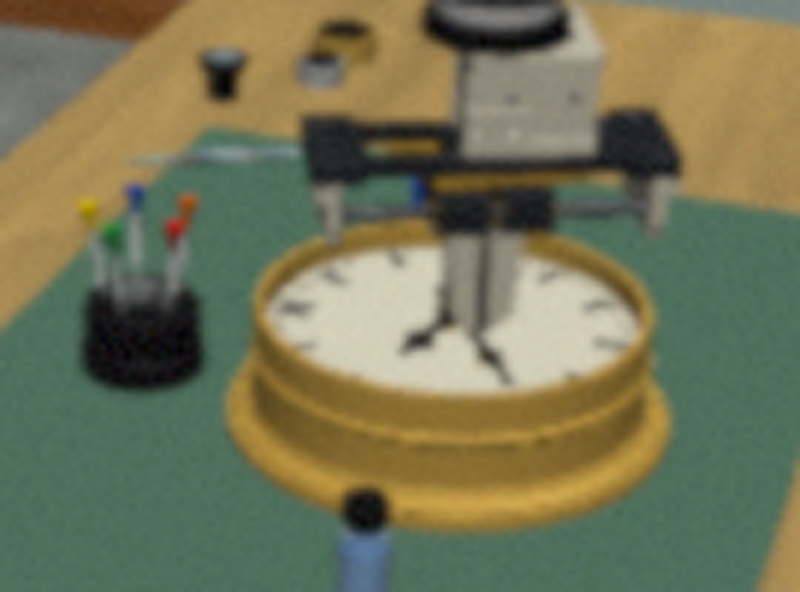

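View pics/w4.png

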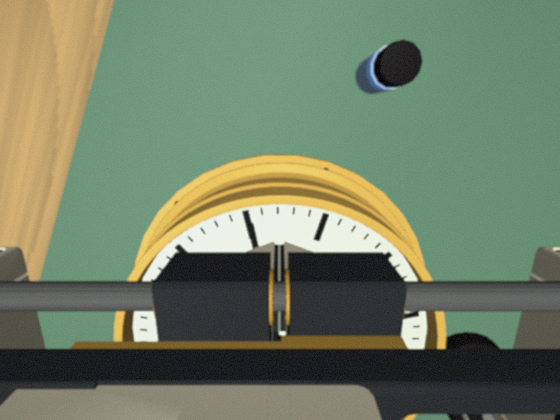

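```bash
python3 - <<'E'
from h import *
o=bot.get_obs();print(o["tool_pos"],o["joint_positions"])
def crop(p): return (proj("side",p)-[240,130])*[800/135,592/100]
print("tcp",crop(o["tool_pos"]),"nut",crop([*C,82]),"twelve",crop([C[0]+92.5*np.cos(.1155),C[1]+92.5*np.sin(.1155),60]))
for a in (125,114): 
  a=np.radians(a); print("tip",crop([C[0]+97*np.cos(a),C[1]+97*np.sin(a),73.5]))
E
```

```text
[499.64 -15.6   67.57] [-0.18  0.43  1.76 -0.    0.95 -0.6 ]
tcp [[470.64 379.68]] nut [[450.6  287.18]] twelve [[292.89 303.7 ]]
tip [[508.28 378.55]]
tip [[474.8  381.05]]
```

The hand hasn't moved, although the tip should have passed it, and in the side view the fingertips end higher than the TCP projects. I'll measure where the tips really are.

```bash
python3 - <<'E'
from h import *
o=bot.get_obs();R=Rn.from_euler('xyz',o["tcp_rot"]).as_matrix();p=o["tool_pos"]
im=cv2.imread("pics/s4.png"); w=cv2.imread("pics/w4.png"); w=cv2.resize(w[190:300,200:360],(800,550),interpolation=cv2.INTER_CUBIC)
t=bot.capture("top")[:,:,::-1].copy()
for h,col in ((0,(0,0,255)),(20,(0,255,0)),(40,(255,0,0)),(66,(255,0,255))):
    for x in (-9.5,9.5):
      for y in (-19,0,19):
        q=p+R@np.array([x,y,-h])
        a=(proj("side",q)[0]-[240,130])*[800/135,592/100]; cv2.circle(im,tuple(np.int32(a)),3,col,-1)
        a=(proj("wrist",q)[0]-[200,190])*5; cv2.circle(w,tuple(np.int32(a)),3,col,-1)
cv2.imwrite("pics/s4b.png",im);cv2.imwrite("pics/w4b.png",w)
cv2.imwrite("pics/t4.png",cv2.resize(t[150:280,290:450],(740,600),interpolation=cv2.INTER_CUBIC))
E
```

```text
(no output)
```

View pics/s4b.png

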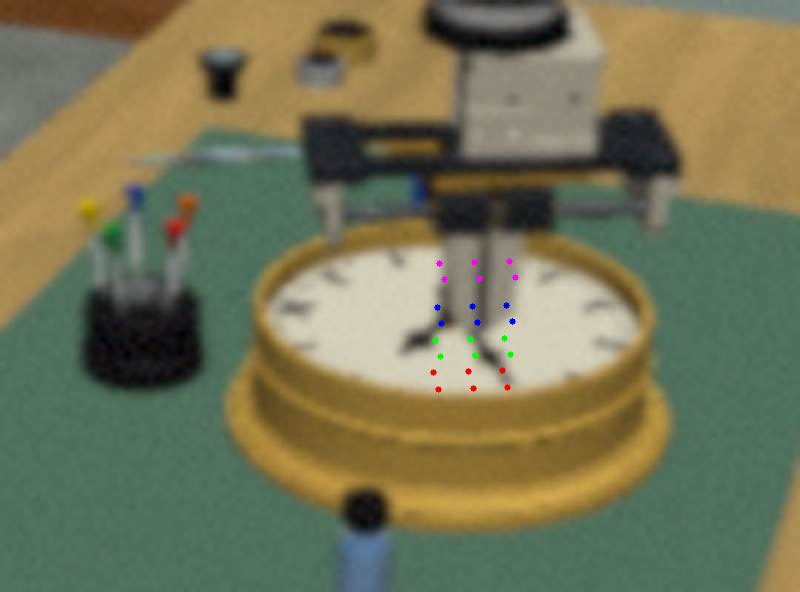

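View pics/w4b.png

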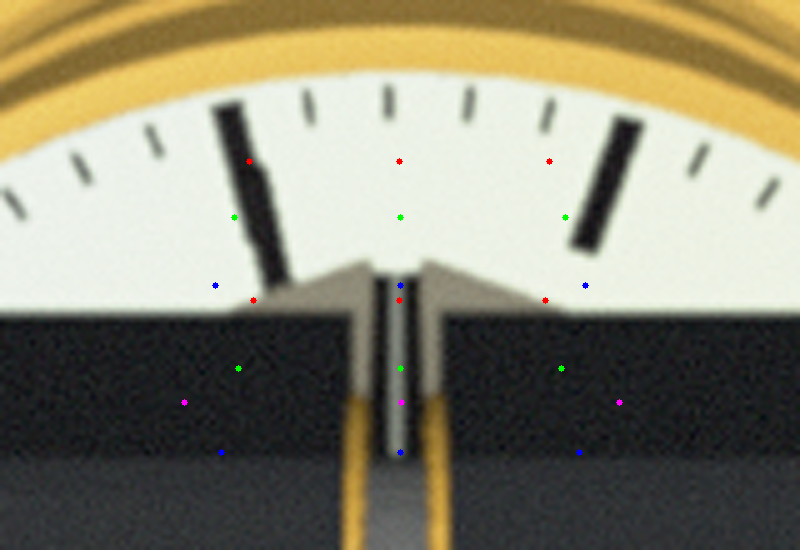

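The fingers end about 32–38 mm short of the reported TCP, so the tips passed above the hand. A gentle touch on free mat, clear of everything, will give the exact figure.

Call:
servo_tool([
  [0, 0, 0, -0.4, 0],
  [0, 0, 0, -0.4, 0],
  [0, 0.455, -0.126, 0, 0],
  [0, 0.455, -0.126, 0, 0],
  [0, 0.455, -0.126, 0, 0],
  [0, 0.455, -0.126, 0, 0],
  [0, 0.455, -0.126, 0, 0],
  [0, 0.455, -0.126, 0, 0],
  [0, 0.455, -0.126, 0, 0],
  [0, 0.455, -0.126, 0, 0],
  [0, 0, 0, 0.5, 0],
  [0, 0, 0, 0.5, 0],
  [0, 0, 0, 0.5, 0],
  [0, 0, 0, 0.3, 0],
  [0, 0, 0, 0, 0],
])

```text
time: 11.58
tool_pos: [378.6, 130.3, 16.9]
tcp_rot: [-3.139, -0.001, 1.99]
contact_force: [-0.9, -0.5, 0.4]
grip_width: 0.6
```

```bash
python3 - <<'E'
from h import *
o=bot.get_obs();R=Rn.from_euler('xyz',o["tcp_rot"]).as_matrix();p=o["tool_pos"];print(o["time"],p,o["contact_force"])
im=bot.capture("side")[:,:,::-1]
x0=200;im=cv2.resize(im[120:240,250:410],(800,600),interpolation=cv2.INTER_CUBIC)
for h,col in ((0,(0,0,255)),(20,(0,255,0)),(40,(255,0,0))):
        q=p+R@np.array([9.5,0,-h])
        a=(proj("side",q)[0]-[250,120])*5; cv2.circle(im,tuple(np.int32(a)),3,col,-1)
cv2.imwrite("pics/s5.png",im)
E
```

```text
11.575 [378.57 130.29  16.91] [-0.92 -0.54  0.39]
```

View pics/s5.png

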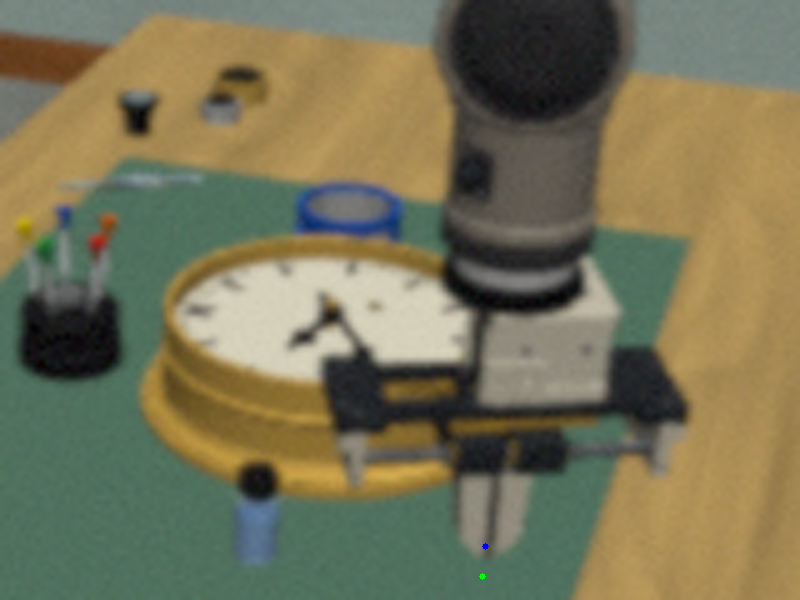

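Call:
servo_tool([
  [0, 0, 0, 0.2, 0],
  [0, 0, 0, 0.2, 0],
  [0, 0, 0, 0.2, 0],
  [0, 0, 0, 0.12, 0],
  [0, 0, 0, 0.04, 0],
  [0, 0, 0, 0, 0],
])

```text
time: 12.38
tool_pos: [379.7, 130.2, -20.5]
tcp_rot: [-3.141, 0.0, 1.99]
contact_force: [-0.1, 1.2, 0.1]
grip_width: 0.3
```

Call:
servo_tool([
  [0, 0, 0, 0.03, 0],
  [0, 0, 0, 0.03, 0],
  [0, 0, 0, 0.03, 0],
])

```text
time: 12.75
tool_pos: [379.7, 130.2, -24.9]
tcp_rot: [3.141, 0.0, 1.99]
contact_force: [0.0, 0.2, -1.0]
grip_width: 0.5
```

Call:
servo_tool([
  [0, 0, 0, 0.03, 0],
  [0, 0, 0, 0.03, 0],
])

```text
time: 13.0
tool_pos: [379.6, 130.2, -28.0]
tcp_rot: [-3.141, 0.0, 1.99]
contact_force: [-0.4, -0.9, -0.5]
grip_width: 0.7
```

Call:
servo_tool([
  [0, 0, 0, 0.03, 0],
  [0, 0, 0, 0.02, 0],
])

```text
time: 13.25
tool_pos: [379.6, 130.2, -30.5]
tcp_rot: [-3.141, 0.0, 1.99]
contact_force: [0.5, 0.1, -0.4]
grip_width: 0.3
```

Call:
servo_tool([
  [0, 0, 0, 0.03, 0],
])

```text
time: 13.38
tool_pos: [379.7, 130.2, -32.0]
tcp_rot: [3.142, 0.0, 1.99]
contact_force: [-0.1, 0.2, 0.1]
grip_width: 0.7
```

Call:
servo_tool([
  [0, 0, 0, 0.03, 0],
])

```text
time: 13.5
tool_pos: [379.7, 130.2, -33.5]
tcp_rot: [-3.142, 0.0, 1.99]
contact_force: [0.2, 0.0, 0.3]
grip_width: 0.4
```

Call:
servo_tool([
  [0, 0, 0, 0.03, 0],
])

```text
time: 13.62
tool_pos: [379.6, 130.2, -35.0]
tcp_rot: [-3.142, 0.0, 1.99]
contact_force: [0.4, -0.0, -0.3]
grip_width: 0.7
```

```bash
python3 - <<'E'
from h import *
o=bot.get_obs();p=o["tool_pos"];print(o["time"],p,o["contact_force"])
im=bot.capture("side")[:,:,::-1]
cv2.imwrite("pics/s6.png",cv2.resize(im[150:270,280:440],(800,600),interpolation=cv2.INTER_CUBIC))
E
```

```text
13.625 [379.64 130.2  -35.04] [ 0.43 -0.   -0.34]
```

View pics/s6.png

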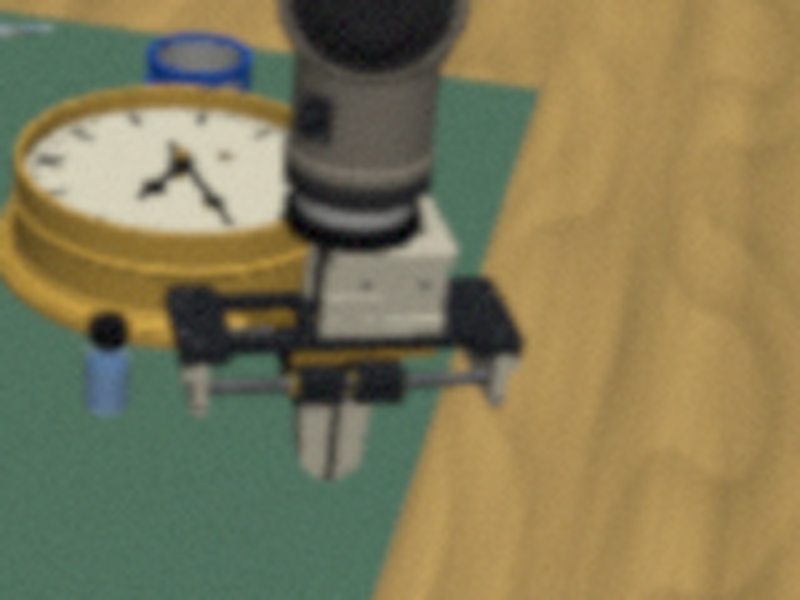

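Call:
servo_tool([
  [0, 0, 0, 0.03, 0],
])

```text
time: 13.8
tool_pos: [379.7, 130.2, -36.4]
tcp_rot: [3.141, 0.0, 1.99]
contact_force: [-1.9, -0.3, 14.2]
grip_width: 0.4
```

Call:
servo_tool([
  [0, 0, 0, 0.02, 0],
])

```text
time: 13.92
tool_pos: [379.8, 130.2, -36.5]
tcp_rot: [3.141, 0.0, 1.99]
contact_force: [-5.3, -1.2, 29.0]
grip_width: 0.5
```

Call:
servo_tool([
  [0, 0, 0, 0.02, 0],
])

```text
time: 14.05
tool_pos: [379.8, 130.2, -36.6]
tcp_rot: [3.141, 0.0, 1.99]
contact_force: [-9.4, -2.5, 46.0]
grip_width: 0.3
```

Call:
servo_tool([
  [0, 0, 0, 0.02, 0],
])

```text
time: 14.18
tool_pos: [379.9, 130.2, -36.8]
tcp_rot: [3.14, 0.001, 1.99]
contact_force: [-12.7, -2.8, 61.9]
grip_width: 0.5
```

The bench contact gives the tip height: the real tip is 36.3 mm above the reported TCP. I sent those last steps together and it pressed harder than I intended (62 N on the fingertips). I'm backing off now.

Call:
servo_tool([
  [0, 0, 0, -0.1, 0],
  [0, 0, 0, -0.3, 0],
  [0, 0, 0, -0.5, 0],
  [0, 0, 0, -0.6, 0],
  [0, 0, 0, -0.6, 0],
  [0, -0.49, 0, 0, 0],
  [0, -0.49, 0, 0, 0],
  [0, -0.49, 0, 0, 0],
  [0, -0.49, 0, 0, 0],
  [0, -0.49, 0.01, 0, 0],
  [0, -0.49, 0.01, 0, 0],
  [0, -0.49, 0.01, 0, 0],
  [0, -0.49, 0.01, 0, 0],
  [0, 0, 0, 0, -0.095],
  [0, 0, 0, 0, -0.095],
  [0, 0, 0, 0, -0.095],
  [0, 0, 0, 0, -0.095],
  [0, 0, 0, 0, 0],
])

```text
time: 16.42
tool_pos: [461.0, -48.0, 65.4]
tcp_rot: [-3.141, -0.0, 2.585]
contact_force: [-0.7, -0.3, 0.2]
grip_width: 0.4
```

```bash
python3 - <<'E'
from h import *
polarst();delta([461.7,-48,29],2.585)
E
```

```text
t 16.43 r 85.62 theta 148.37 yaw 148.12 z 65.43 F [-0.69 -0.28  0.24]
pos [461.03 -48.    65.43] rpy [-3.14 -0.    2.59] tool-delta mm [-0.57  0.36 36.43] shares [-0.01  0.01  0.73] spin deg 0.011404646833582369
```

Call:
servo_tool([
  [0, -0.01, 0.01, 0.2, 0],
  [0, 0, 0, 0.2, 0],
  [0, 0, 0, 0.15, 0],
  [0, 0, 0, 0.1, 0],
  [0, 0, 0, 0.05, 0],
  [0, 0, 0, 0.03, 0],
  [0, 0, 0, 0, 0],
])

```text
time: 17.3
tool_pos: [462.0, -47.9, 29.2]
tcp_rot: [-3.142, 0.0, 2.586]
contact_force: [0.6, 0.1, -0.4]
grip_width: 0.6
```

```bash
python3 - <<'E'
from h import *
polarst()
o=bot.get_obs();R=Rn.from_euler('xyz',o["tcp_rot"]).as_matrix();p=o["tool_pos"]
im=bot.capture("side")[:,:,::-1]
im=cv2.resize(im[130:230,240:375],(800,592),interpolation=cv2.INTER_CUBIC)
q=p+[0,0,36.3]; a=(proj("side",q)[0]-[240,130])*[800/135,592/100]; cv2.circle(im,tuple(np.int32(a)),3,(0,0,255),-1)
cv2.imwrite("pics/s7.png",im)
E
```

```text
t 17.3 r 84.88 theta 147.97 yaw 148.19 z 29.2 F [ 0.63  0.1  -0.38]
```

View pics/s7.png

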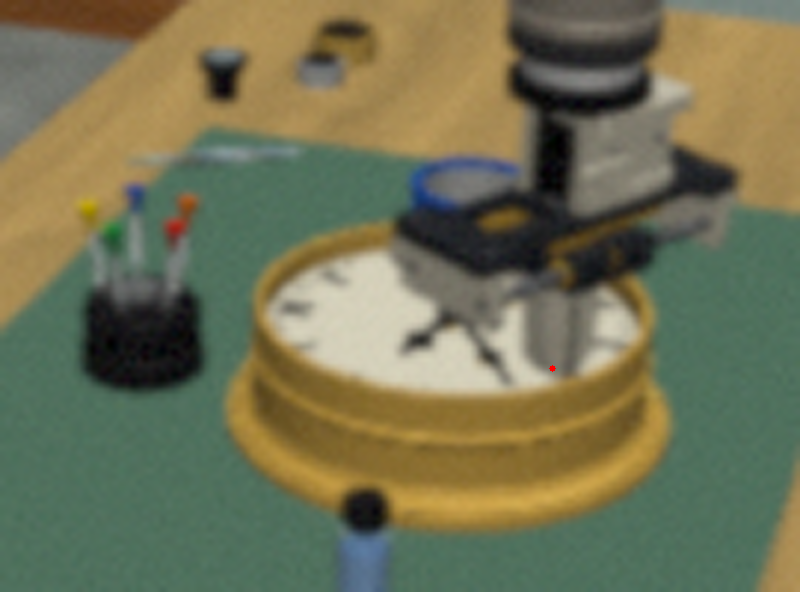

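Now the tip sits inside the rim at the right height, behind the hand. Starting the slow push.

Call:
servo_tool([
  [0, -0.001, 0.053, 0, 0.02],
  [0, -0.001, 0.053, 0, 0.02],
  [0, -0.001, 0.053, 0, 0.02],
  [0, -0.001, 0.053, 0, 0.02],
  [0, -0.001, 0.053, 0, 0.02],
  [0, -0.001, 0.053, 0, 0.02],
  [0, -0.001, 0.053, 0, 0.02],
  [0, -0.001, 0.053, 0, 0.02],
  [0, -0.001, 0.053, 0, 0.02],
  [0, -0.001, 0.053, 0, 0.02],
  [0, -0.001, 0.053, 0, 0.02],
  [0, -0.001, 0.053, 0, 0.02],
  [0, -0.001, 0.053, 0, 0.02],
  [0, -0.001, 0.053, 0, 0.02],
  [0, -0.001, 0.053, 0, 0.02],
  [0, -0.001, 0.053, 0, 0.02],
  [0, -0.001, 0.053, 0, 0.02],
  [0, -0.001, 0.053, 0, 0.02],
])

```text
time: 19.6
tool_pos: [497.1, -16.4, 29.1]
tcp_rot: [-3.142, 0.0, 2.019]
contact_force: [0.1, 0.6, -0.0]
grip_width: 0.8
```

```bash
python3 - <<'E'
from h import *
polarst()
im=bot.capture("side")
hand("side",im,80,130,np.arange(85,95,.5))
cv2.imwrite("pics/s8.png",cv2.resize(im[130:230,240:375,::-1],(800,592),interpolation=cv2.INTER_CUBIC))
w=bot.capture("wrist")
cv2.imwrite("pics/w8.png",cv2.resize(w[140:300,170:390,::-1],(800,582),interpolation=cv2.INTER_CUBIC))
E
```

```text
t 19.6 r 84.89 theta 115.69 yaw 115.67 z 29.11 F [ 0.13  0.57 -0.05]
side hand world 116.52 dark 84.22258 med 173.89615 joint deg -109.9
```

View pics/s8.png

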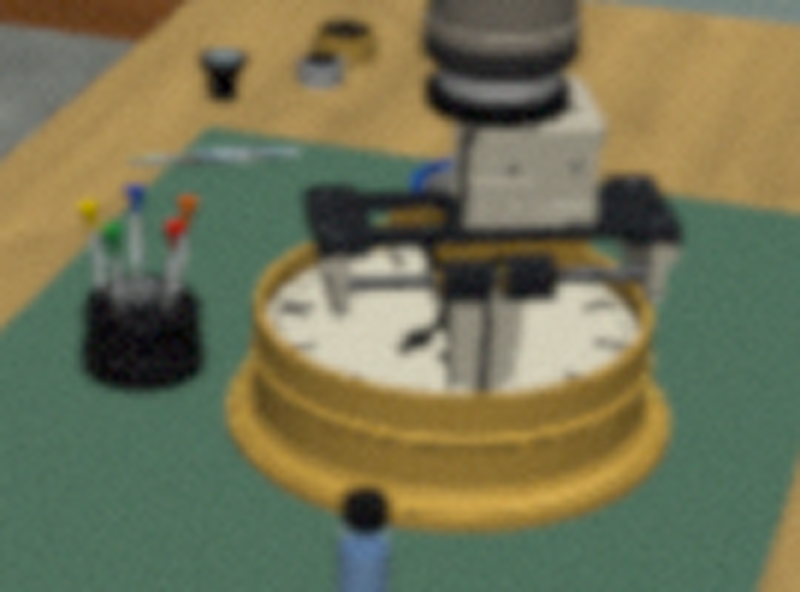

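View pics/w8.png

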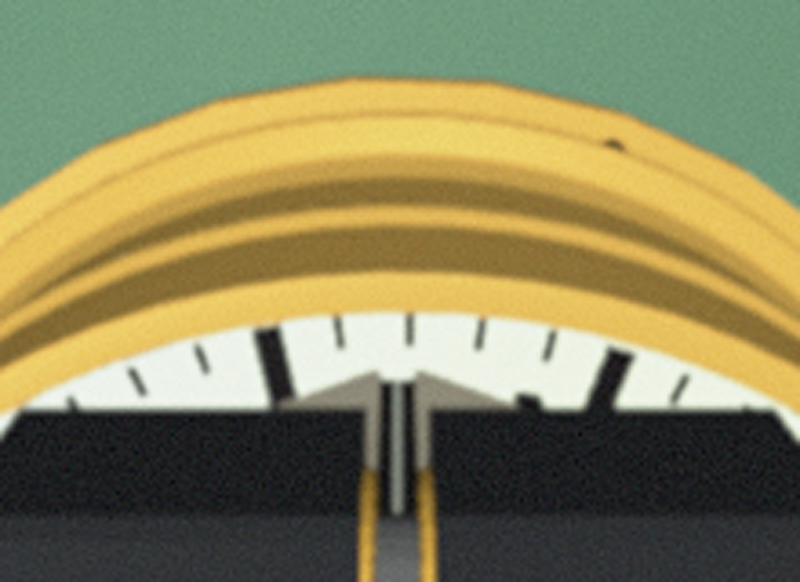

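```bash
python3 - <<'E'
from h import *
for u,v in ((525,402),(518,398),(535,402)):
    q=ray("wrist",(170+u/3.636,140+v/3.636),75); d=q[:2]-C; print(q,np.hypot(*d),np.degrees(np.arctan2(d[1],d[0])))
E
```

```text
[508.12   0.14  75.  ] 96.56224355951693 105.50544187513124
[506.99   0.25  75.  ] 96.97517954096305 106.13176208556575
[509.34   0.73  75.  ] 96.8134816389224 104.71169805266503
```

The hand is moving: its tip is at about 105.4° world, with the TCP 10.3° behind it. Continuing to just short of the hour.

Call:
servo_tool([
  [0, -0.001, 0.053, 0, 0.02],
  [0, -0.001, 0.053, 0, 0.02],
  [0, -0.001, 0.053, 0, 0.02],
  [0, -0.001, 0.053, 0, 0.02],
  [0, -0.001, 0.053, 0, 0.02],
  [0, -0.001, 0.053, 0, 0.02],
  [0, -0.001, 0.053, 0, 0.02],
  [0, -0.001, 0.053, 0, 0.02],
  [0, -0.001, 0.053, 0, 0.02],
  [0, -0.001, 0.053, 0, 0.02],
  [0, -0.001, 0.053, 0, 0.02],
  [0, -0.001, 0.053, 0, 0.02],
  [0, -0.001, 0.053, 0, 0.02],
  [0, -0.001, 0.053, 0, 0.02],
  [0, -0.001, 0.053, 0, 0.02],
  [0, -0.001, 0.053, 0, 0.02],
  [0, -0.001, 0.053, 0, 0.02],
  [0, -0.001, 0.053, 0, 0.02],
  [0, -0.001, 0.053, 0, 0.02],
  [0, -0.001, 0.053, 0, 0.02],
])

```text
time: 22.2
tool_pos: [548.9, -9.6, 29.1]
tcp_rot: [3.141, 0.0, 1.391]
contact_force: [-0.2, 0.4, 0.8]
grip_width: 0.5
```

```bash
python3 - <<'E'
from h import *
polarst()
E
```

```text
t 22.2 r 84.62 theta 79.83 yaw 79.67 z 29.13 F [-0.22  0.42  0.8 ]
```

Call:
servo_tool([
  [0, -0.001, 0.053, 0, 0.02],
  [0, -0.001, 0.053, 0, 0.02],
  [0, -0.001, 0.053, 0, 0.02],
  [0, -0.001, 0.053, 0, 0.02],
  [0, -0.001, 0.053, 0, 0.02],
  [0, -0.001, 0.053, 0, 0.02],
  [0, -0.001, 0.053, 0, 0.02],
  [0, -0.001, 0.053, 0, 0.02],
  [0, -0.001, 0.053, 0, 0.02],
  [0, -0.001, 0.053, 0, 0.02],
  [0, -0.001, 0.053, 0, 0.02],
  [0, -0.001, 0.053, 0, 0.02],
  [0, -0.001, 0.053, 0, 0.02],
  [0, -0.001, 0.053, 0, 0.02],
  [0, -0.001, 0.053, 0, 0.02],
  [0, -0.001, 0.053, 0, 0.02],
  [0, -0.001, 0.053, 0, 0.02],
  [0, -0.001, 0.053, 0, 0.02],
  [0, -0.001, 0.053, 0, 0.02],
  [0, -0.001, 0.053, 0, 0.02],
])

```text
time: 24.7
tool_pos: [594.7, -34.5, 29.1]
tcp_rot: [3.141, 0.0, 0.762]
contact_force: [0.7, 1.1, 0.7]
grip_width: 0.9
```

```bash
python3 - <<'E'
from h import *
polarst()
w=bot.capture("wrist")
cv2.imwrite("pics/w9.png",cv2.resize(w[140:300,170:390,::-1],(800,582),interpolation=cv2.INTER_CUBIC))
E
```

```text
t 24.7 r 84.27 theta 43.87 yaw 43.68 z 29.13 F [0.69 1.15 0.65]
```

View pics/w9.png

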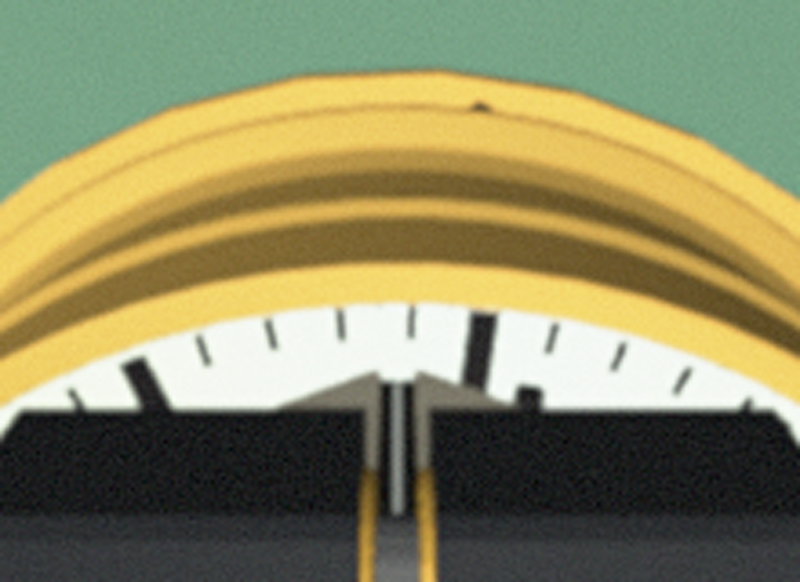

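Call:
servo_tool([
  [0, 0.005, 0.053, 0, 0.02],
  [0, 0.002, 0.053, 0, 0.02],
  [0, -0.001, 0.053, 0, 0.02],
  [0, -0.001, 0.053, 0, 0.02],
  [0, -0.001, 0.053, 0, 0.02],
  [0, -0.001, 0.053, 0, 0.02],
  [0, -0.001, 0.053, 0, 0.02],
  [0, -0.001, 0.053, 0, 0.02],
  [0, -0.001, 0.053, 0, 0.02],
  [0, -0.001, 0.053, 0, 0.02],
  [0, -0.001, 0.053, 0, 0.02],
  [0, 0, 0.026, 0, 0.01],
])

```text
time: 26.25
tool_pos: [611.6, -59.6, 29.1]
tcp_rot: [3.141, -0.0, 0.402]
contact_force: [-0.3, 0.6, 0.5]
grip_width: 0.5
```

```bash
cat >> h.py <<'E'
def bars(n,im,lo,hi,c=None,z=60,rs=np.arange(96,102,.5)):
    from fit import polar
    g=cv2.cvtColor(im,cv2.COLOR_RGB2GRAY).astype(np.float32); c=C if c is None else c
    th=np.arange(lo,hi,.2); I=polar(n,g,c,z,rs,np.radians(th)).mean(0); return th,I
E
python3 - <<'E'
from h import *
polarst()
w=bot.capture("wrist")
cv2.imwrite("pics/w10.png",cv2.resize(w[140:300,170:390,::-1],(800,582),interpolation=cv2.INTER_CUBIC))
s=bot.capture("side"); cv2.imwrite("pics/s10.png",cv2.resize(s[130:230,240:375,::-1],(800,592),interpolation=cv2.INTER_CUBIC))
E
```

```text
t 26.25 r 84.5 theta 23.23 yaw 23.02 z 29.1 F [-0.31  0.56  0.47]
```

View pics/w10.png

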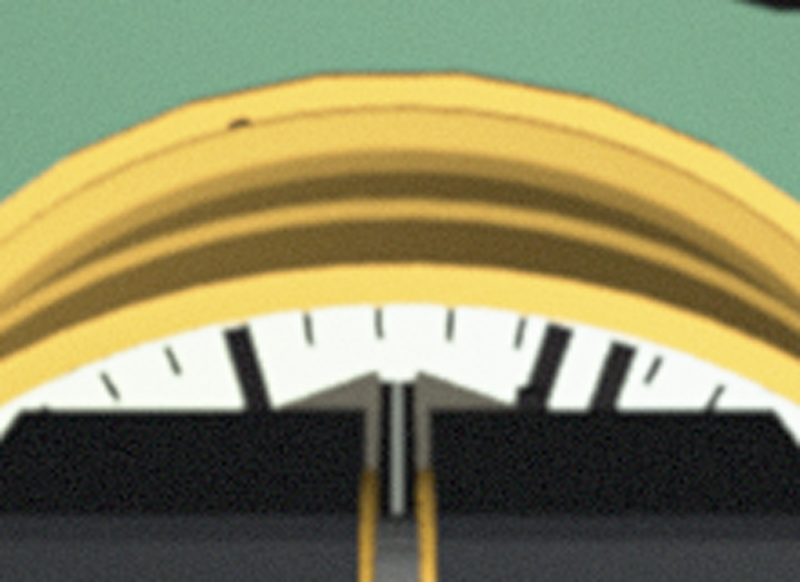

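View pics/s10.png

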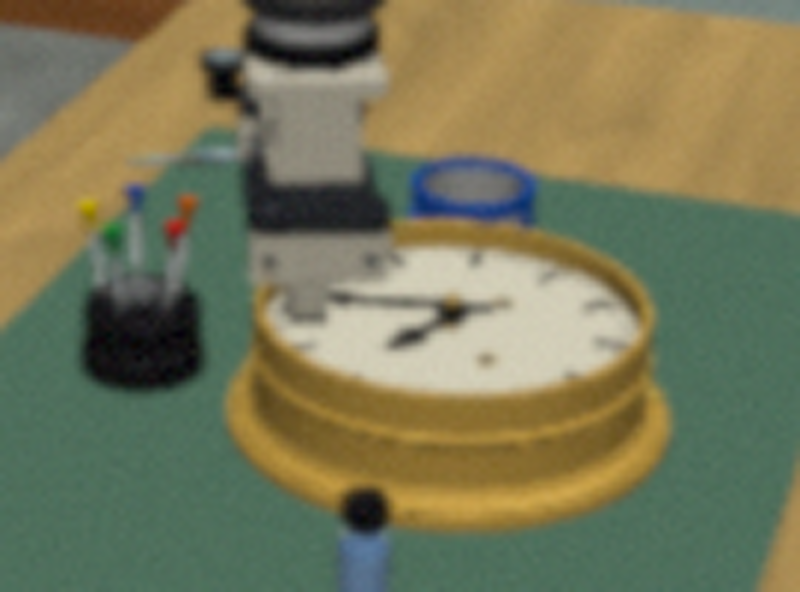

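```bash
python3 - <<'E'
from h import *
w=cv2.imread("pics/w10.png")
f=lambda q:(proj("wrist",q)[0]-[170,140])*3.636
def P(r,a,z): a=np.radians(a); return np.array([C[0]+r*np.cos(a),C[1]+r*np.sin(a),z])
for k in range(-7,4):
    a=PHI-6*k
    cv2.line(w,tuple(np.int32(f(P(90,a,60)))),tuple(np.int32(f(P(104,a,60)))),(0,0,255),1)
for a,col in ((12.7,(255,0,0)),(PHI,(0,200,0))):
  for s in (-2.5,2.5):
    d=np.degrees(s/97); cv2.line(w,tuple(np.int32(f(P(85,a+np.degrees(s/85),75)))),tuple(np.int32(f(P(97,a+d,75)))),col,1)
cv2.imwrite("pics/w10b.png",w[270:480])
E
```

```text
(no output)
```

View pics/w10b.png

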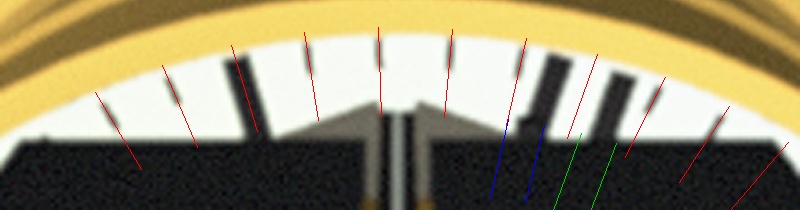

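Call:
servo_tool([
  [0, 0, 0.053, 0, 0.02],
  [0, 0, 0.053, 0, 0.02],
  [0, 0, 0, 0, 0],
])

```text
time: 26.72
tool_pos: [613.6, -64.6, 29.1]
tcp_rot: [3.141, 0.0, 0.339]
contact_force: [-0.1, -0.2, 0.5]
grip_width: 0.7
```

```bash
cat > ov.py <<'E'
from h import *
import sys
polarst()
W=bot.capture("wrist"); cv2.imwrite(f"pics/{sys.argv[1]}_raw.png",W[:,:,::-1])
x0,y0,s=int(sys.argv[2]),int(sys.argv[3]),10
w=cv2.resize(W[y0:y0+50,x0:x0+75,::-1],(750,500),interpolation=cv2.INTER_CUBIC)
f=lambda q:((proj("wrist",q)[0]-[x0,y0]+.5)*s)-.5
def P(r,a,z): a=np.radians(a); return np.array([C[0]+r*np.cos(a),C[1]+r*np.sin(a),z])
for k in range(0,61):
    a=PHI-6*k
    cv2.line(w,tuple(np.int32(f(P(82,a,60)))),tuple(np.int32(f(P(103,a,60)))),(0,0,255),1)
for a,col in [(float(v),c) for v,c in zip(sys.argv[4:],((255,0,0),(0,200,0)))]:
  for t in (-2.5,2.5):
    cv2.line(w,tuple(np.int32(f(P(85,a+np.degrees(t/85),75)))),tuple(np.int32(f(P(97,a+np.degrees(t/97),75)))),col,1)
cv2.imwrite(f"pics/{sys.argv[1]}.png",w)
E
python3 ov.py w11 295 215 8.4 6.62
```

```text
t 26.73 r 84.51 theta 19.58 yaw 19.45 z 29.1 F [-0.08 -0.16  0.53]
```

View pics/w11.png

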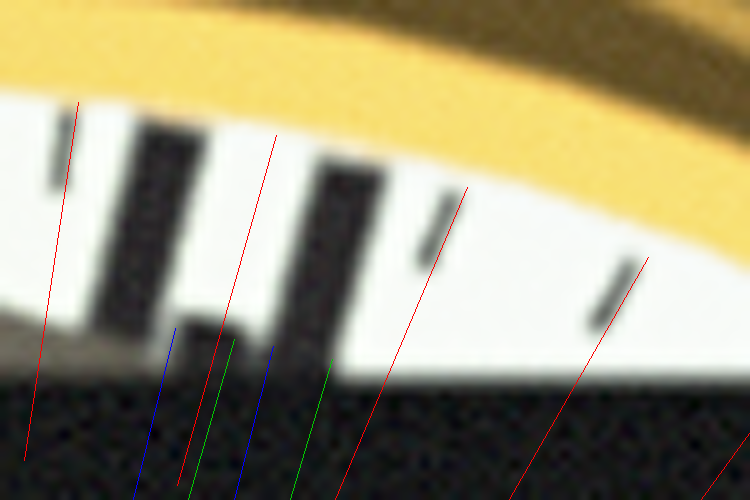

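Call:
servo_tool([
  [0, 0, 0.025, 0, 0.01],
  [0, 0, 0.025, 0, 0.009],
  [0, 0, 0, 0, 0],
])

```text
time: 27.15
tool_pos: [614.3, -66.8, 29.1]
tcp_rot: [3.141, 0.0, 0.31]
contact_force: [-0.4, -0.0, 0.2]
grip_width: 0.4
```

```bash
python3 ov.py w12 295 215 6.62
```

```text
t 27.15 r 84.53 theta 18.02 yaw 17.77 z 29.12 F [-0.38 -0.01  0.15]
```

View pics/w12.png

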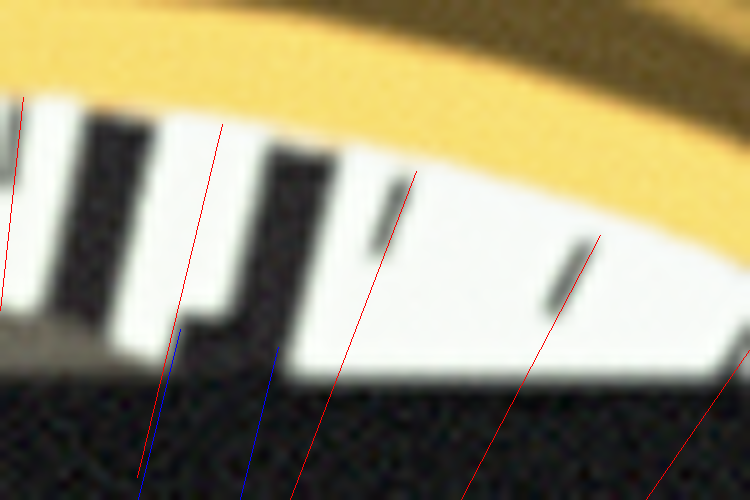

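```bash
python3 - <<'E'
from h import *
im0=cv2.imread("pics/side0.png")[:,:,::-1].copy()
s=bot.capture("side")
for rs in (np.arange(15,55,.5),np.arange(15,70,.5)):
    hand("side",im0,110,140,rs); hand("side",s,-10,25,rs)
for n in ("side","top"):
    if n=="top": bot.capture("top")
    K,T=cam(n)
    for l in ("minute_tip","twelve"):
        for d in bot.pinpoint(n,l)[:1]: p=T[:3,:3]@np.array(d["point"])+T[:3,3];print(n,l,d["p"],p,np.degrees(np.arctan2(p[1]-C[1],p[0]-C[0])))
cv2.imwrite("pics/s12.png",cv2.resize(s[130:230,240:375,::-1],(800,592),interpolation=cv2.INTER_CUBIC))
E
```

```text
side hand world 120.7 dark 101.77715 med 130.24272 joint deg -114.08
side hand world 16.45 dark 126.90532 med 149.39246 joint deg -9.83
side hand world 121.75 dark 98.51491 med 147.03851 joint deg -115.13
side hand world 14.24 dark 120.19612 med 146.22867 joint deg -7.62
side twelve 0.65 [626.43 -78.68  61.42] 8.748753398074383
top twelve 0.89 [626.49 -85.64  58.46] 4.492355622374
```

View pics/s12.png

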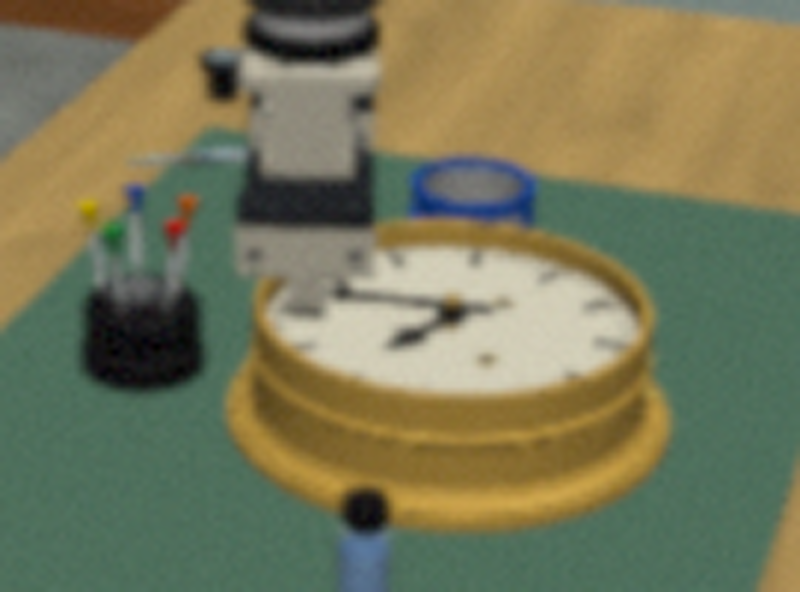

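```bash
python3 - <<'E'
from h import *
f=lambda q:(proj("side",q)[0]-[240,130])*[800/135,592/100]
P=lambda r,a,z:np.array([C[0]+r*np.cos(np.radians(a)),C[1]+r*np.sin(np.radians(a)),z])
print("hub",f(P(0,0,75)),"nut82",f(P(0,0,82)))
for a in (12.6,9.6,6.62,3.6): print(a,f(P(64,a,75)),f(P(-24,a,75)))
# swelling and tail centroid in side image
E
python3 - <<'E'
import cv2
im=cv2.imread("pics/s12.png")[250:350,300:520]
cv2.imwrite("pics/s12z.png",cv2.resize(im,(770,350)))
E
```

```text
hub [450.01 298.1 ] nut82 [450.6  287.18]
12.6 [339.31 291.05] [491.84 300.77]
9.6 [340.05 288.51] [491.68 301.74]
6.62 [341.07 286.03] [491.41 302.69]
3.6 [342.4  283.55] [491.02 303.65]
```

View pics/s12z.png

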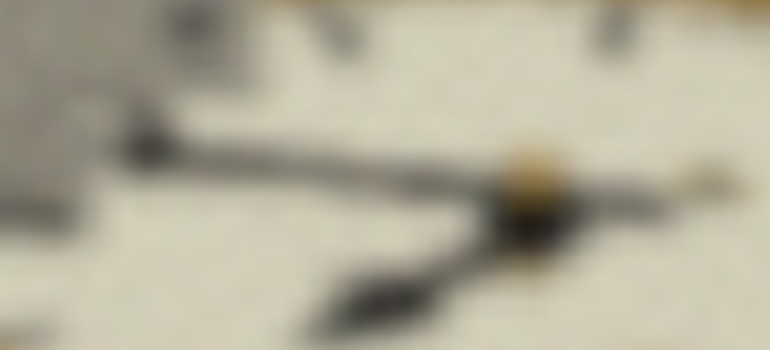

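On the hour: the wrist view has the hand tip centred between the double bars, allowing for parallax, to about 0.2°. Holding still for over four seconds.

Call:
servo_tool([
  [0, 0, 0, 0, 0],
  [0, 0, 0, 0, 0],
  [0, 0, 0, 0, 0],
  [0, 0, 0, 0, 0],
  [0, 0, 0, 0, 0],
  [0, 0, 0, 0, 0],
  [0, 0, 0, 0, 0],
  [0, 0, 0, 0, 0],
  [0, 0, 0, 0, 0],
  [0, 0, 0, 0, 0],
  [0, 0, 0, 0, 0],
  [0, 0, 0, 0, 0],
  [0, 0, 0, 0, 0],
  [0, 0, 0, 0, 0],
  [0, 0, 0, 0, 0],
  [0, 0, 0, 0, 0],
  [0, 0, 0, 0, 0],
  [0, 0, 0, 0, 0],
  [0, 0, 0, 0, 0],
  [0, 0, 0, 0, 0],
])

```text
time: 30.0
tool_pos: [614.3, -66.6, 29.1]
tcp_rot: [3.142, 0.0, 0.31]
contact_force: [0.8, 0.0, 0.9]
grip_width: 0.2
```

Call:
servo_tool([
  [0, 0, 0, 0, 0],
  [0, 0, 0, 0, 0],
  [0, 0, 0, 0, 0],
  [0, 0, 0, 0, 0],
  [0, 0, 0, 0, 0],
  [0, 0, 0, 0, 0],
  [0, 0, 0, 0, 0],
  [0, 0, 0, 0, 0],
  [0, 0, 0, 0, 0],
  [0, 0, 0, 0, 0],
  [0, 0, 0, 0, 0],
  [0, 0, 0, 0, 0],
  [0, 0, 0, 0, 0],
  [0, 0, 0, 0, 0],
  [0, 0, 0, 0, 0],
  [0, 0, 0, 0, 0],
])

```text
time: 32.0
tool_pos: [614.3, -66.7, 29.1]
tcp_rot: [3.142, 0.0, 0.31]
contact_force: [0.0, 0.2, 0.3]
grip_width: 0.5
```

```bash
python3 ov.py w13 295 215 6.62
```

```text
t 32.0 r 84.53 theta 18.09 yaw 17.78 z 29.11 F [0.04 0.25 0.28]
```

View pics/w13.png

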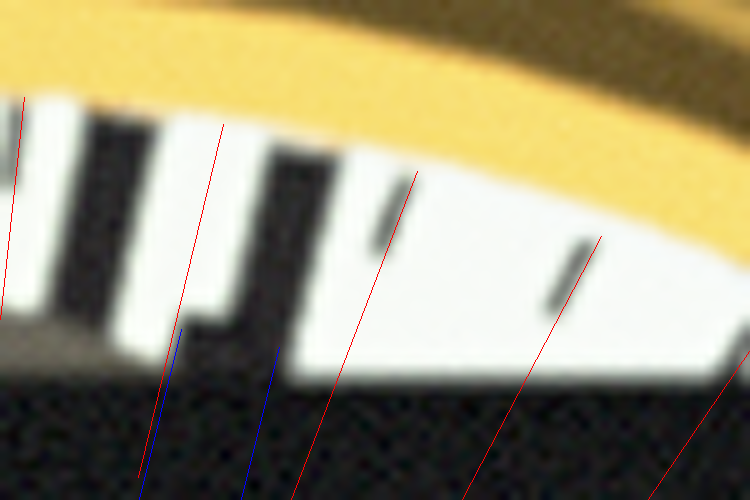

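Held to t=32.0 with no change. Now on towards ten past, in stages.

Call:
servo_tool([
  [0, -0.001, 0.053, 0, 0.02],
  [0, -0.001, 0.053, 0, 0.02],
  [0, -0.001, 0.053, 0, 0.02],
  [0, -0.001, 0.053, 0, 0.02],
  [0, -0.001, 0.053, 0, 0.02],
  [0, -0.001, 0.053, 0, 0.02],
  [0, -0.001, 0.053, 0, 0.02],
  [0, -0.001, 0.053, 0, 0.02],
  [0, -0.001, 0.053, 0, 0.02],
  [0, -0.001, 0.053, 0, 0.02],
  [0, -0.001, 0.053, 0, 0.02],
  [0, -0.001, 0.053, 0, 0.02],
  [0, -0.001, 0.053, 0, 0.02],
  [0, -0.001, 0.053, 0, 0.02],
  [0, -0.001, 0.053, 0, 0.02],
])

```text
time: 33.92
tool_pos: [617.2, -106.1, 29.1]
tcp_rot: [3.141, -0.0, -0.163]
contact_force: [0.8, -0.3, -0.2]
grip_width: 0.7
```

```bash
python3 - <<'E'
from h import *
polarst()
s=bot.capture("side");cv2.imwrite("pics/s14.png",cv2.resize(s[130:230,240:375,::-1],(800,592),interpolation=cv2.INTER_CUBIC))
w=bot.capture("wrist");cv2.imwrite("pics/w14.png",w[:,:,::-1])
E
```

```text
t 33.92 r 84.28 theta -9.03 yaw -9.33 z 29.14 F [ 0.78 -0.3  -0.25]
```

View pics/s14.png

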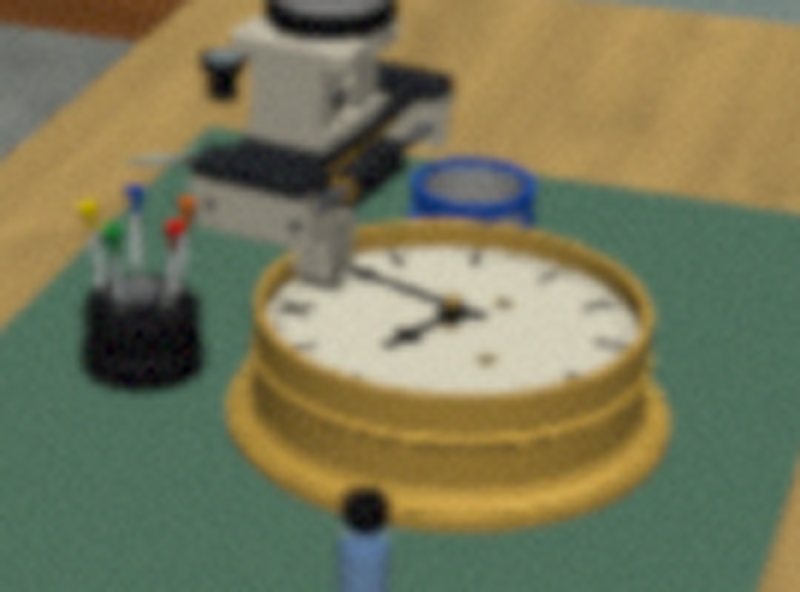

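View pics/w14.png

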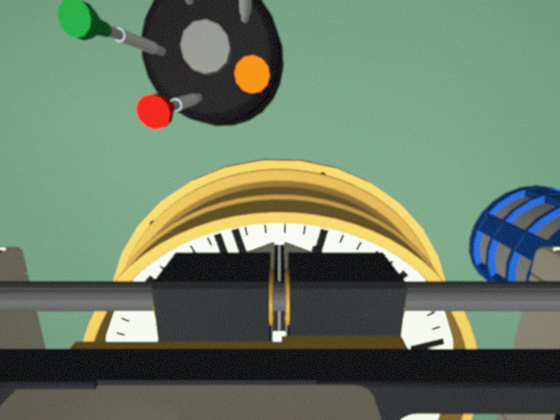

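```bash
python3 - <<'E'
from h import *
o=bot.get_obs();R=Rn.from_euler('xyz',o["tcp_rot"]).as_matrix()
for n,uv in (("red",(155,112)),("orange",(252,74)),("green",(75,18))):
    q=ray("wrist",uv,103); print(n,q,"r",np.hypot(*(q[:2]-C)),"tool",R.T@(q-o["tool_pos"]))
# outrigger outer bottom corners: guess tool x by pixel, for heights above TCP
K,T=cam("wrist")
for uv in ((20,247),(35,330)):
    for h in (84,102): print(uv,h,R.T@(ray("wrist",uv,o["tool_pos"][2]+h)-o["tool_pos"]))
E
```

```text
red [698.29 -75.27 103.  ] r 165.30118489701766 tool [ 75.14 -43.74 -73.88]
orange [ 705.07 -111.68  103.  ] r 172.16276353951204 tool [ 87.71  -8.91 -73.88]
green [731.44 -57.11 103.  ] r 200.7293069892296 tool [104.92 -67.02 -73.88]
(20, 247) 84 [ 27.59 -94.6  -84.01]
(20, 247) 102 [  35.21  -79.02 -102.01]
(35, 330) 84 [ -7.98 -96.54 -84.02]
(35, 330) 102 [   5.48  -80.65 -102.01]
```

The outriggers clear the red screwdriver head by about 12 mm laterally. Continuing, to stop about 4° short.

Call:
servo_tool([
  [0, 0.005, 0.053, 0, 0.02],
  [0, 0.002, 0.053, 0, 0.02],
  [0, -0.001, 0.053, 0, 0.02],
  [0, -0.001, 0.053, 0, 0.02],
  [0, -0.001, 0.053, 0, 0.02],
  [0, -0.001, 0.053, 0, 0.02],
  [0, -0.001, 0.053, 0, 0.02],
  [0, -0.001, 0.053, 0, 0.02],
  [0, -0.001, 0.053, 0, 0.02],
  [0, -0.001, 0.053, 0, 0.02],
  [0, -0.001, 0.053, 0, 0.02],
  [0, -0.001, 0.053, 0, 0.02],
  [0, -0.001, 0.053, 0, 0.02],
  [0, -0.001, 0.053, 0, 0.02],
  [0, -0.001, 0.053, 0, 0.02],
  [0, -0.001, 0.053, 0, 0.02],
  [0, 0, 0, 0, 0],
])

```text
time: 36.15
tool_pos: [600.5, -144.6, 29.1]
tcp_rot: [3.141, -0.0, -0.664]
contact_force: [0.4, -0.1, 0.8]
grip_width: 0.7
```

```bash
python3 ov.py w15 280 215 -49.5 -53.38
```

```text
t 36.15 r 84.3 theta -37.85 yaw -38.06 z 29.11 F [ 0.39 -0.1   0.75]
```

View pics/w15.png

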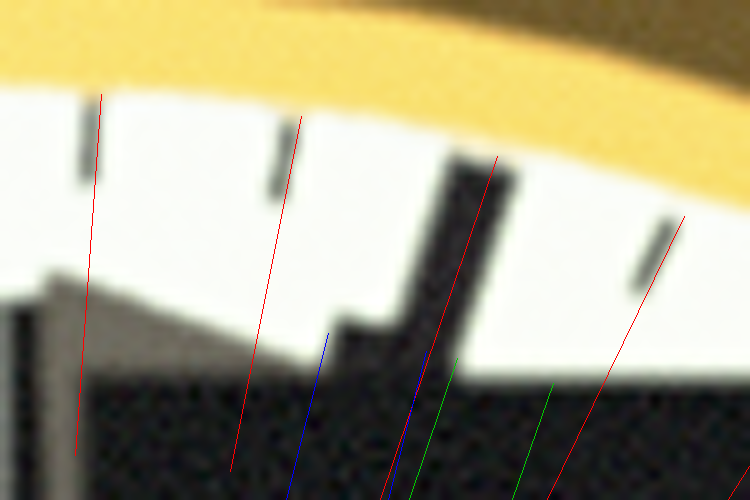

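View pics/w15_raw.png

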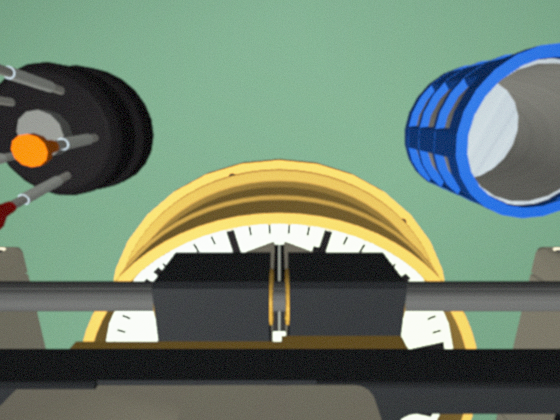

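Call:
servo_tool([
  [0, 0, 0.053, 0, 0.02],
  [0, 0, 0.04, 0, 0.015],
  [0, 0, 0, 0, 0],
])

```text
time: 36.58
tool_pos: [597.6, -148.2, 29.1]
tcp_rot: [3.141, -0.0, -0.719]
contact_force: [0.9, 0.9, 0.2]
grip_width: 0.3
```

```bash
python3 ov.py w16 280 215 -53.38
```

```text
t 36.58 r 84.32 theta -40.96 yaw -41.2 z 29.11 F [0.88 0.89 0.25]
```

View pics/w16.png

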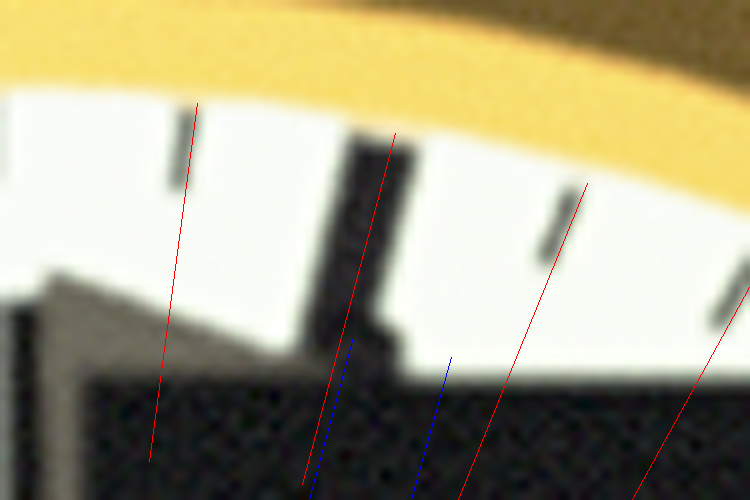

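Call:
servo_tool([
  [0, 0, 0.015, 0, 0.006],
  [0, 0, 0, 0, 0],
])

```text
time: 36.88
tool_pos: [597.2, -148.6, 29.1]
tcp_rot: [3.142, -0.0, -0.728]
contact_force: [0.7, -0.2, -0.5]
grip_width: 0.3
```

```bash
python3 ov.py w17 280 215 -53.38
```

```text
t 36.88 r 84.32 theta -41.33 yaw -41.71 z 29.12 F [ 0.74 -0.17 -0.47]
```

View pics/w17.png

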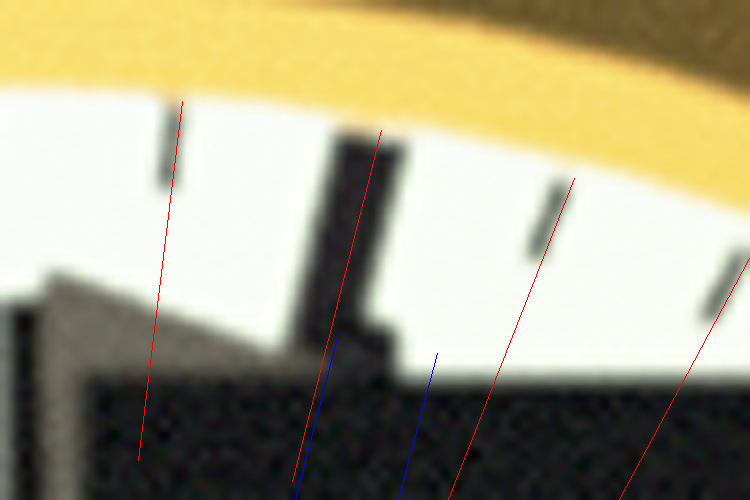

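Within about 0.4° of ten past, on the short side. I'll back off the hand, lift and check from above without obstruction.

Call:
servo_tool([
  [0, 0, -0.06, 0, 0],
  [0, 0, -0.06, 0, 0],
  [0, 0, 0, -0.3, 0],
  [0, 0, 0, -0.5, 0],
  [0, 0, 0, -0.6, 0],
  [0, 0, 0, -0.7, 0],
  [0, 0, 0, -0.7, 0],
  [0, 0, 0, -0.7, 0],
  [0, -0.48, 0, -0.3, 0],
  [0, -0.48, 0, 0, 0],
  [0, -0.48, 0, 0, 0],
  [0, -0.48, 0, 0, 0],
  [0, -0.48, 0, 0, 0],
  [0, -0.48, 0, 0, 0],
  [0, 0, 0, 0, 0],
])

```text
time: 38.8
tool_pos: [493.1, -47.6, 220.5]
tcp_rot: [-3.141, -0.002, -0.727]
contact_force: [0.6, -0.6, -0.5]
grip_width: 0.4
```

```bash
cat > meas.py <<'E'
import sys
from fit import *
from scipy.optimize import differential_evolution
polarst()
W=bot.capture("wrist"); im=W[:,:,::-1].copy(); cv2.imwrite(f"pics/{sys.argv[1]}.png",im)
g=cv2.GaussianBlur(cv2.cvtColor(im,cv2.COLOR_BGR2GRAY).astype(np.float32),(0,0),1.0)
ks=[k for k in range(1,12) if k!=2]
def pts(c,phi,r0=84,r1=101):
    return np.array([[c[0]+r*np.cos(phi-k*np.pi/6),c[1]+r*np.sin(phi-k*np.pi/6),60] for k in ks for r in np.linspace(r0,r1,12)])
def score(p):
    uv=proj("wrist",pts(p[:2],p[2])).astype(np.float32)
    return cv2.remap(g,uv[None,:,0],uv[None,:,1],cv2.INTER_LINEAR).mean()
r=differential_evolution(score,[(525,543),(-102,-84),(.05,.18)],seed=1,maxiter=40,popsize=12)
c=r.x[:2];phi=np.degrees(r.x[2]);print("clock",c,phi,r.fun)
def hs(a,r0,r1):
    t=np.radians(a); P=np.array([[c[0]+q*np.cos(t),c[1]+q*np.sin(t),75] for q in np.linspace(r0,r1,30)])
    uv=proj("wrist",P).astype(np.float32); return cv2.remap(g,uv[None,:,0],uv[None,:,1],cv2.INTER_LINEAR).mean()
A=np.arange(phi-75,phi-45,.1)
for r0,r1 in ((15,54),(15,95),(74,82),(-22,-12)):
    v=np.array([hs(a,r0,r1) for a in A]); m=v.argmin(); sl=slice(max(0,m-30),m+31); w=np.clip(v.min()+ (np.median(v)-v.min())*.6 - v,0,None)[sl]
    a=(w*A[sl]).sum()/w.sum(); print((r0,r1),"hand",round(a,2),"joint deg",round(phi-a,2),v.min(),np.median(v))
E
python3 meas.py w18
```

```text
t 38.8 r 60.98 theta 131.99 yaw -41.64 z 220.52 F [ 0.56 -0.58 -0.54]
clock [534.72 -93.71] 6.785268025223945 88.84192657470703
(15, 54) hand -52.81 joint deg 59.59 61.3085 207.74371
(15, 95) hand -52.86 joint deg 59.65 62.689163 217.43982
(74, 82) hand -52.89 joint deg 59.68 78.58714 229.59956
(-22, -12) hand -53.12 joint deg 59.9 66.26382 143.79831
```

View pics/w18.png

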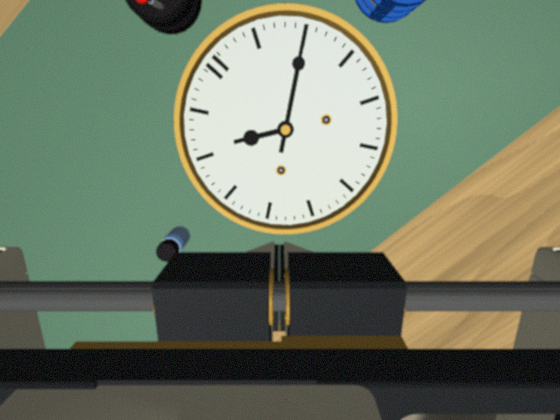

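```bash
python3 - <<'E'
from h import *
im=bot.capture("side");cv2.imwrite("pics/s18.png",im[:,:,::-1])
a=cv2.imread("pics/side0.png").astype(int);d=np.abs(a-im[:,:,::-1]).max(2)>45
cv2.imwrite("pics/d18.png",np.uint8(d)*255)
K,T=cam("side")
for l in ("clock","vial","turret","basket","bezel"):
    for x in bot.pinpoint("side",l)[:2]: print(l,round(x["p"],2),(T[:3,:3]@np.array(x["point"])+T[:3,3]).round(1))
E
```

```text
clock 0.65 [531.7 -94.5  -0.4]
clock 0.29 [729.4 -91.2  -3.9]
vial 0.65 [516.5 109.6   0.4]
basket 0.59 [ 576.3 -283.5   -4.6]
basket 0.25 [516.5 111.2  -1. ]
bezel 0.55 [400.3 513.2   0.4]
```

View pics/s18.png

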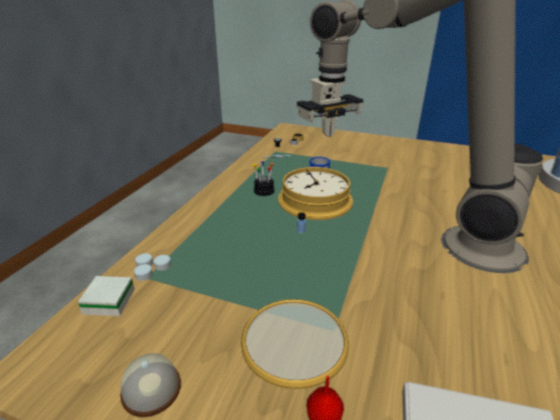

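View pics/d18.png

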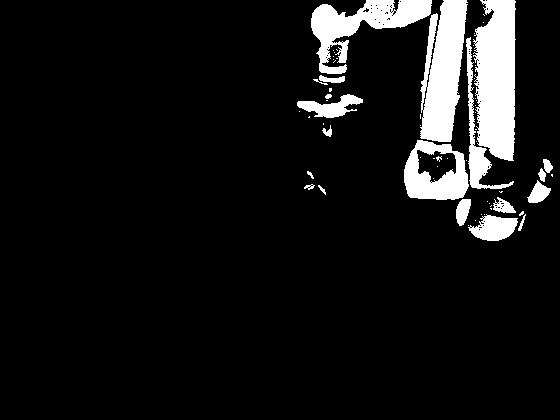

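The side view shows the arm well clear. Compared with the first picture, only the hands near (315,183) and the arm differ; the clock, vial, turret, basket and bezel have not moved. Handing in.

```bash
python3 -c "
from plant import bot
print(bot.close_job(), bot.get_obs()['time'])"
```

```text
the job is handed in; nothing more can be done
the job is handed in; nothing more can be done
```

The clock now reads ten past ten and the job is handed in, at about 39 s of the 61 s. With the gripper shut, I pushed the minute hand clockwise from about 9:40 to ten o'clock. I held it there for about 4.9 s, pushed it on to ten past, backed off and lifted clear.

**Last checks:**
- **Minute hand:** it measured 59.6–59.9° against the 60° target, so it is a hair short and has not run past. On the hour it was within about 0.2° in the wrist view. A rougher reading from the side camera put it between 0 and 2° past.
- **Clock and surroundings:** comparing the first and last side pictures, only the hands and the arm differ. A second fit of the clock's position came out 1.1 mm from the first, which is within the camera calibration. The network did not find the turret in the last picture, but the picture comparison shows it unchanged.

**What went wrong on the way:**
- **Missed first pass:** the fingertips end about 36 mm short of the reported tool point, so the first pass went above the hand without touching it.
- **Hard press on the bench:** I found that offset by touching the fingertips to free mat. I sent several downward steps together, and they pressed on the bench with up to 62 N, well above the gentle touch I intended. This was the fingertips on the mat, away from the clock, and under the 120 N wrist limit. If the 40 N limit counts the fingertips as well as the gripper's body, it was exceeded.

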